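# Open the gear cover of the deburring machine

### The arm

A 6-joint arm with a two-finger parallel gripper is mounted at the origin on a cart in front of the work surface, level with it; the furniture and walls round the work are solid. World frame = base frame: x ahead of the robot, y to its left, z up, the work surface at z = 0. Lengths are in m, angles in rad, forces in N, time in s.
With the tool pointing down it reaches from about 0.325 to 0.875 m from the base axis. Payload 4.4 kg.
Tool frame: the origin (TCP) lies on the mounting face of the last link; the fingertips stand 173 mm ahead of it and the grasp point (between the pads) lies 155 mm ahead of it; y points along the fingers, x is the direction in which the jaws open and shut, and the axes are right-handed (so a half turn about y gives the same grasp; the last joint's range is limited). The gripper opens to 85 mm and grips with 20 to 120 N. Pads are 22 mm wide; open, the fingers measure 114 mm over their backs; the gripper's body (76 mm by 85 mm) begins 54 mm behind the grasp point. The pads swing forward as they close: fully open they stand 13 mm farther back than shut.
Start: joints at [1.012, 0.207, 1.542, -0, 1.393, -0.15], TCP at [0.228, 0.528, 0.405] pointing down, gripper open.
Joint ranges: [-2.73, 2.73], [-0.86, 2.22], [0.23, 2.46], [-1.11, 4.25], [0.08, 2.63], [-2.82, 2.82]. Speed limits (rad/s): [2.79, 2.79, 3.14, 3.14, 3.14, 3.14].

### API

Orientations are given as a rotation vector (axis times angle).
In Python, from station import get_obs, vision, job_done gives the robot as it stands.
- The arm moves only by the tool move_arm, never from a script. Its argument "plan" is one flat list of numbers, 5 for each row, row after row: the finger opening in mm, from 0 to 85.4, then the shift along the tool's x, y, z in mm, then the turn about the tool's y in degrees. A call has exactly 8 rows; each row is the pose to reach, as a shift and turn from the pose measured when the call began, along the tool's axes at that moment; what a row does not reach only later rows make up. A row lasts 1/8 s, in which the tool goes at most 62.5 mm and 10.7 degrees, less where a joint would pass 70% of its speed; a pose out of reach is approached as far as the arm can. A call with a gripper value outside its range is refused whole. The fingers move at their own pace and stop on an object; "squeeze" is the grip in N (left out, the last holds). Time passes only in rows, so rows that repeat a pose let the fingers close, or fill a call up. It gives the time, the measured TCP pose, the force and the opening at its end, in the units of the state.
- get_obs(): the state, without advancing time (a new reading comes with each control period).
- vision.read_camera(name): name is "scene" or "top" or "wrist"; returns the picture (480x640x3 uint8, blue, green, red); there is no depth.
- vision.camera_info(name): a dict with "vertical_fov" (degrees; the focal length in pixels is half the picture's height over the tangent of half this angle, whatever the lens; pixels are square), "cx", "cy" (the principal point, pixels), "R" (3x3) and "t" (3): a world point X has camera coordinates R X + t. Camera axes: x right, y down, z forward; pixel columns grow to the right and rows downward; lengths in m; the calibration is good to about 2 mm. The wrist camera is an equidistant fisheye: a pixel r from the principal point sees the ray r / f radians off the axis. A picture is of the moment at which its call begins: read the wrist's pose just before it. camera_info takes no time and is no camera call; for the wrist camera it gives the pose at the moment of the call.
- job_done(): hands the job in, once; it reports no verdict.
The state is a dict: "t": time; "joints": joint angles; "joint_velocities": joint speeds; "tau": joint torques, N m; "tool_pos": TCP position; "tcp_rot": TCP orientation; "wrist_force": force on the tool from outside, world axes, zero at the start; "wrist_torque": the same for the moment, N m; "width": finger opening in m.
Only numpy, scipy, OpenCV 4.12 (cv2) and the standard library are available. Lean on these libraries where they do the work, as an engineer would, in place of code of your own. Each camera call takes 0.05 s, during which the arm holds its last target.

### The job

The gears of the small bench deburring machine are to be inspected. Take the screwdriver from the wooden tool block, give both slotted fasteners in the machine's cover a full quarter turn anticlockwise (seen from above) to their stops, and stand the screwdriver back in its hole. Then lift the cover off by its bow handle and set it down, without dropping it, flat and right way up in the middle of the rubber mat; leave everything else where it is.

Things in the scene. Friction and masses are not known exactly. Their poses are not given: they have to be found in the camera images.
- machine: bench deburring machine, fixed: grey gear case 100 (x) by 160 mm (y), 95 mm high, on a dark base plate 124 x 190 mm; motor behind it (+x, to 100 mm from the centre, 95 mm high), brass wire wheel on its right side (-y, to 128 mm from the centre, 90 mm high). Origin at the centre of its underside; z up.
- cover: loose aluminium cover on the machine, 100 (x) by 160 mm (y), about 0.55 kg: a plate with a rim folded down 15 mm. Origin at the centre of the rim's lower edge, 80 mm above the bench at the start; plate top 18 mm above the origin. Axes as the machine's. With both fasteners free it lifts straight up (2 mm play) and clears the case after 15 mm. It lies flat on its rim; the cams stay inside.
- cover_handle (a point): middle of the bar of the cover's bow handle, 44 mm above the cover's origin, on its centre. 9 mm round bar along the cover's y (axes as the cover's), straight for 36 mm, 48 mm long over its posts; 21 mm free height under it.
- fastener_left_slot (a point): centre of the slot's mouth of the fastener at the cover's +y end, 46 mm from the cover's centre, 28 mm above its origin. z: fastener axis (up), y: along the slot. Round steel head inside a fixed dark collar 41 mm wide, 10 mm high. Slot 5.5 mm wide, 27 mm long, 10 mm deep from the mouth to the plate; its upper 3 mm are bevelled at 45 degrees to 11.5 mm wide.
- fastener_right_slot (a point): the same for the fastener at the cover's -y end, 46 mm from its centre; z up, y along the slot.
- fastener_left (a joint): turn of the left fastener in the cover, rad, positive anticlockwise from above. 0 (stop): locked, slot along the cover's long side (y), cam under a ledge of the case. 1.57 (stop): free, slot across the cover; the cam clears the ledge only from about 1.2. Starts within 0.2 of locked. Friction about 0.06 N m; stays where left.
- fastener_right (a joint): the same for the right fastener: 0 locked, 1.57 free, anticlockwise seen from above.
- screwdriver: large slotted screwdriver, 186 mm, 0.14 kg, upright, handle up, in the tool block. Origin: centre of the blade's tip edge; z up to the handle, x along the blade's width. Blade 16 mm wide (x), 3 mm thick (y), 12 mm long; shaft 8 mm; flange 34 mm wide 75 to 81 mm above the tip; black handle with flats facing x and y, 26 x 26 mm, 81 to 177 mm above the tip, domed end above.
- tool_block: wooden tool block, fixed, 110 (x) by 58 mm (y), 85 mm high, origin at the centre of its underside. Large screwdriver hole in the middle of its top; two steel punches stand 36 mm before and behind it, up to 20 mm proud of the top.
- block_hole (a point): centre of the mouth of the tool block's large hole, 85 mm above the bench: 24 mm in diameter, 80 mm deep, edge bevelled 2 mm. The screwdriver hangs in it by its flange, blade tip 75 mm below this point; any turn about its axis will do.
- mat: black ribbed rubber mat lying fixed on the bench, 140 mm (x) by 200 mm (y), 4 mm thick; origin at the centre of its underside, on the bench. The tool block and the mat stand on either side of the machine, either way round. A pegboard wall stands behind the bench, 0.68 m ahead of the robot's base.
- padlock: bystander: brass padlock 19x42x66 mm, standing beside the tool block; origin under its centre
- tape_roll: bystander: roll of tape, 64 mm wide, 18 mm high, lying beside the tool block; origin under its centre
- oil_bottle: bystander: small oil bottle, 40 mm wide, 114 mm high, standing behind the machine to the left of its motor; origin under its centre
- lock_cylinder: bystander: steel lock cylinder 67x28x38 mm, behind the machine to the right of its motor; origin under its centre
Not all that is in view belongs to the job. Of the things like the screwdriver, leave any that is red; of the rest the larger one is meant.

How it is judged:
By the outcome, as a careful person would: the job done as asked, in the order asked, and still so for the second after the job is handed in, with the robot touching nothing.
It also fails if it takes over 72 s, if anything falls off the work surface, if the arm or the gripper's body presses on something with over 40 N, if the wrist force passes 120 N, or if a joint passes its speed limit or range.

## Working session

There is one attempt and no reset: what is moved stays moved. The work goes in short steps, Python scripts to look and compute and a tool call to move; the robot and the scene stay as the last step left them, time stands still between calls to the robot, and variables do not carry over. Pictures are saved under pics/ and viewed, and the job is handed in when it is done.

Besides the shell and the picture viewer there is one more tool, called after "Emit:" as name(argument=value, ...) on one line, values as JSON. move_arm: Moves the arm, as the interface text tells. Its arguments: {"type":"object","properties":{"plan":{"type":"array","items":{"type":"number"}},"squeeze":{"type":"number"}},"required":["plan"]}

```bash
ls; mkdir -p pics
python3 - <<'E'
from station import get_obs, vision
import cv2
o=get_obs(); print(o)
for n in ("scene","top","wrist"):
    ci=vision.camera_info(n); print(n,ci)
    cv2.imwrite(f"pics/{n}0.png",vision.read_camera(n))
E
```

```text
pics
{'t': 0.0, 'joints': array([ 1.01251271e+00,  2.07437324e-01,  1.54297471e+00, -5.39395060e-06,
        1.39349325e+00, -1.50457064e-01]), 'joint_velocities': array([-0.00011462, -0.0003666 ,  0.0009684 ,  0.00056096, -0.00140696,
       -0.00072105]), 'tau': array([ 3.29577033e-04, -3.83030641e+01, -2.91593957e+01, -1.18002927e-04,
        1.04483811e-02, -2.09762055e-05]), 'tool_pos': array([0.22784512, 0.527531  , 0.40350562]), 'tcp_rot': array([-1.37596669, -0.90216174,  0.90561575]), 'wrist_force': array([-0.31631133, -0.79523546, -0.31955574]), 'wrist_torque': array([ 0.01189004, -0.02766676,  0.00085795]), 'width': 0.08497871042960267}
scene {'vertical_fov': 46.01957837177995, 'cx': 314.5599495186032, 'cy': 220.79240746881538, 'R': array([[ 0.70987575, -0.70432305,  0.00233501],
       [-0.50135519, -0.50763067, -0.70068115],
       [ 0.49469121,  0.49622589, -0.71347072]]), 't': array([-0.34135373,  0.33066261,  1.07250176])}
top {'vertical_fov': 45.823441147858965, 'cx': 328.8460972707763, 'cy': 254.07469972996816, 'R': array([[-0.04796557, -0.99883294, -0.00566297],
       [-0.77375645,  0.04074119, -0.63217174],
       [ 0.63166468, -0.02594072, -0.7748076 ]]), 't': array([0.0344218 , 0.46207604, 1.34008898])}
wrist {'vertical_fov': 65.70646984690485, 'cx': 327.336630888415, 'cy': 241.27655667356314, 'R': array([[ 0.39596239,  0.91826284, -0.00267279],
       [ 0.87440517, -0.37615858,  0.30646422],
       [ 0.28040931, -0.1236854 , -0.95187843]]), 't': array([-0.57395164, -0.03925636,  0.37931133])}
```

View images.

View pics/scene0.png

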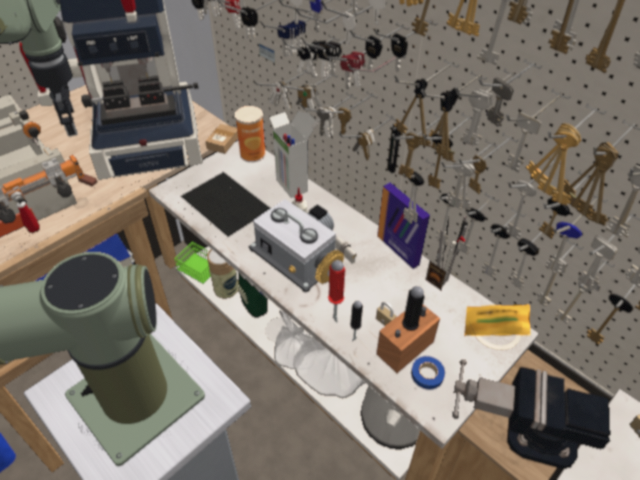

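View pics/top0.png

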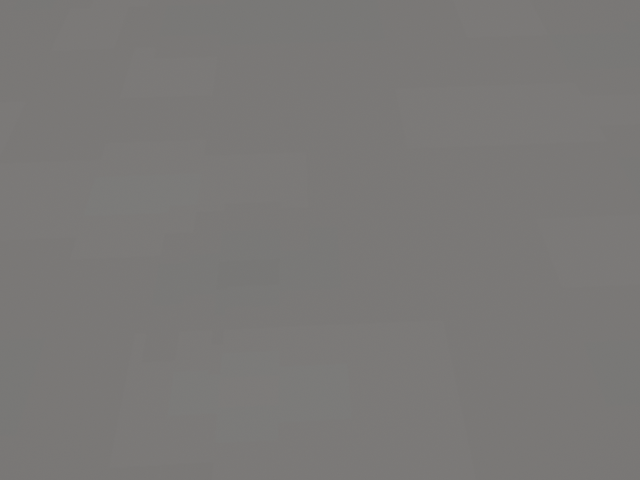

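View pics/wrist0.png

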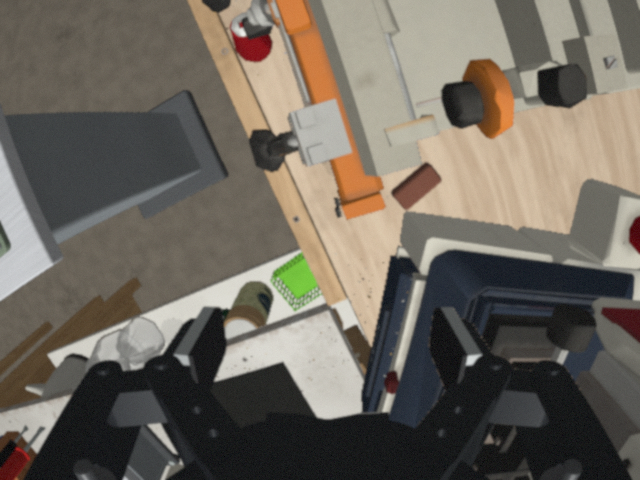

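```bash
cat > h.py <<'E'
from station import get_obs, vision
import numpy as np, cv2
from scipy.spatial.transform import Rotation as Ro
np.set_printoptions(precision=4,suppress=True)
def cam(n):
    c=dict(vision.camera_info(n)); c['f']=240/np.tan(np.radians(c['vertical_fov']/2)); c['fish']=(n=='wrist')
    c['C']=-c['R'].T@c['t']; return c
def proj(c,X):
    p=c['R']@np.asarray(X,float)+c['t']
    if c['fish']:
        th=np.arctan2(np.hypot(p[0],p[1]),p[2]); ph=np.arctan2(p[1],p[0])
        return np.array([c['cx']+c['f']*th*np.cos(ph),c['cy']+c['f']*th*np.sin(ph)])
    return np.array([c['cx']+c['f']*p[0]/p[2],c['cy']+c['f']*p[1]/p[2]])
def ray(c,uv):
    d=np.array([uv[0]-c['cx'],uv[1]-c['cy']],float)/c['f']
    if c['fish']:
        r=np.hypot(*d); s=np.sinc(r/np.pi); v=np.array([d[0]*s,d[1]*s,np.cos(r)])
    else: v=np.array([d[0],d[1],1.])
    v=c['R'].T@v; return v/np.linalg.norm(v)
def onz(c,uv,z):
    v=ray(c,uv); return c['C']+v*(z-c['C'][2])/v[2]
def tri(obs):
    A=np.zeros((3,3));b=np.zeros(3)
    for c,uv in obs:
        v=ray(c,uv);P=np.eye(3)-np.outer(v,v);A+=P;b+=P@c['C']
    X=np.linalg.solve(A,b); return X
def tool():
    o=get_obs(); R=Ro.from_rotvec(o['tcp_rot']).as_matrix(); return np.array(o['tool_pos']),R,o
def snap(n,name):
    c=cam(n); im=vision.read_camera(n); cv2.imwrite(f'pics/{name}.png',im)
    import pickle; pickle.dump(c,open(f'pics/{name}.pkl','wb')); return c,im
def load(name):
    import pickle; return pickle.load(open(f'pics/{name}.pkl','rb')), cv2.imread(f'pics/{name}.png')
def crop(name,u0,u1,v0,v1,out,k):
    im=cv2.imread(f'pics/{name}.png')[v0:v1,u0:u1]; cv2.imwrite(f'pics/{out}.png',cv2.resize(im,None,fx=k,fy=k,interpolation=cv2.INTER_CUBIC))
E
python3 - <<'E'
from h import *
p,R,o=tool(); print(p);print(R)
for n in('scene','top','wrist'): print(n,cam(n)['C'],cam(n)['R'][2])
c,im=snap('scene','s1'); c2,im2=snap('top','t1'); print(im2.mean(),im2.std())
crop('s1',220,480,180,400,'s1c',3)
for uv in [(414,328),(293,225),(226,203)]: print(uv,onz(c,uv,.085))
# tool block crop
E
```

```text
[0.2279 0.5276 0.4038]
[[ 0.3966 -0.001  -0.918 ]
 [ 0.918  -0.0016  0.3966]
 [-0.0019 -1.      0.0003]]
scene [-0.1225 -0.6048  0.9977] [ 0.4947  0.4962 -0.7135]
top [-0.4873  0.0503  1.3306] [ 0.6317 -0.0259 -0.7748]
wrist [0.1553 0.5592 0.3717] [ 0.2806 -0.1234 -0.9519]
120.66724066840278 1.6215097945104444
(414, 328) [ 0.4434 -0.307   0.085 ]
(293, 225) [0.4666 0.0546 0.085 ]
(226, 203) [0.4043 0.2166 0.085 ]
```

View pics/s1c.png

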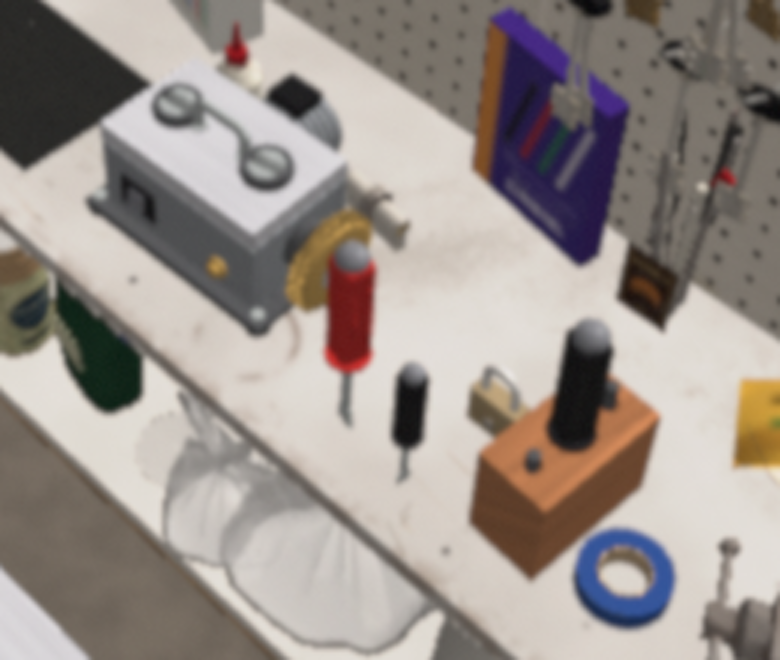

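```bash
cat >> h.py <<'E'
def shift(P,yaw=None):
    """target TCP world P, yaw deg of tool x -> mm shift in tool axes, turn deg"""
    p,R,o=tool(); d=R.T@(np.asarray(P)-p)*1000; y0=np.degrees(np.arctan2(R[1,0],R[0,0]))
    t=None
    if yaw is not None: t=-(yaw-y0)
    print('shift mm',d.round(1),'turn',t,'yaw0',round(y0,2),'p',p.round(4),'rows',np.linalg.norm(d)/62.5,'j6',np.degrees(o['joints'][5]).round(1),'F',np.array(o['wrist_force']).round(1),'T',np.array(o['wrist_torque']).round(3),'w',o['width'],'t',round(o['t'],2))
    return d,t
E
python3 - <<'E'
from h import *
c,im=load('s1')
for n,uv,z in [('red base',(335,321),0),('red top',(337,263),.186),('small base',(354,340),0),('small top',(357,304),.12),('drv top',(416,291),.196),('lefthead',(279,215),.108),('righthead',(308,235),.108),('mat',(226,203),.004)]: print(n,onz(c,uv,z))
shift([.40,.06,.43],70)
E
```

```text
red base [ 0.3915 -0.1513  0.    ]
red top [ 0.3921 -0.1486  0.186 ]
small base [ 0.3856 -0.2109  0.    ]
small top [ 0.3873 -0.2085  0.12  ]
drv top [ 0.4385 -0.2974  0.196 ]
lefthead [0.4508 0.0825 0.108 ]
righthead [ 0.4542 -0.0065  0.108 ]
mat [0.451  0.2895 0.004 ]
shift mm [-361.1  -25.5 -343.4] turn -3.3645121844652834 yaw0 66.64 p [0.2279 0.5277 0.4041] rows 7.984256048529268 j6 -8.6 F [ 0.5  0.6 -0.3] T [-0.02  -0.026  0.033] w 0.08566698669169563 t 0.25
```

Emit:
move_arm(plan=[85,-45,-3,-43,8,85,-90,-6,-86,17,85,-135,-9,-129,25,85,-180,-12,-172,33,85,-226,-16,-215,42,85,-271,-19,-258,50,85,-316,-22,-301,58,85,-361,-25,-343,67])

```text
t: 1.25
tool_pos: [0.3998, 0.0583, 0.4299]
tcp_rot: [-1.572, 0.008, -0.01]
wrist_force: [1.0, 0.6, 0.4]
width: 0.0847
```

Run:
```python
from h import *
snap('wrist','w1'); shift([.42,-.24,.45],0)
```

```text
shift mm [  24.8  -17.  -291.8] turn -1.3497968630488717 yaw0 -1.35 p [0.4021 0.0521 0.4305] rows 4.693084982220703 j6 -3.3 F [ 2.2 -3.8  1.2] T [-0.112 -0.128 -0.025] w 0.08489753226315777 t 1.3
```

View pics/w1.png

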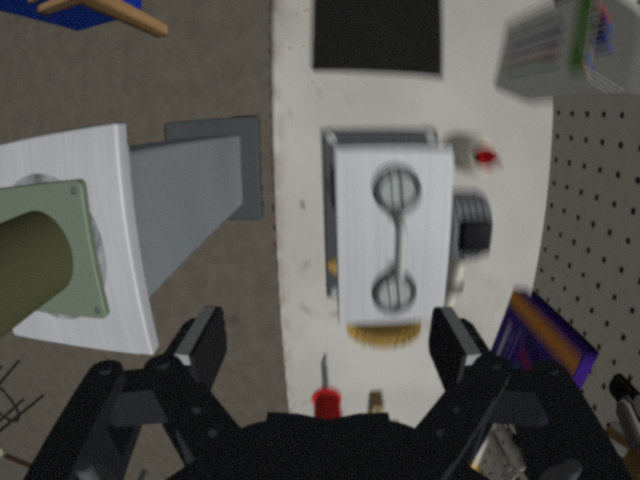

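Emit:
move_arm(plan=[85,4,-2,-50,0,85,8,-5,-100,0,85,12,-8,-150,-1,85,16,-11,-200,-1,85,20,-14,-250,-1,85,25,-17,-280,-1,85,25,-17,-292,-1,85,25,-17,-292,-1])

```text
t: 2.3
tool_pos: [0.4201, -0.2401, 0.4496]
tcp_rot: [-1.578, 0.003, -0.007]
wrist_force: [-1.3, -0.6, -0.3]
width: 0.0852
```

Run:
```python
from h import *
snap('wrist','w2'); shift([.44,-.307,.40],0)
```

```text
shift mm [ 20.2  50.1 -67.1] turn -0.3290712015296076 yaw0 -0.33 p [ 0.4201 -0.2394  0.4496] rows 1.3780729579227315 j6 -39.5 F [-0.  -0.1 -0. ] T [ 0.049 -0.019 -0.009] w 0.0849395902298839 t 2.35
```

View pics/w2.png

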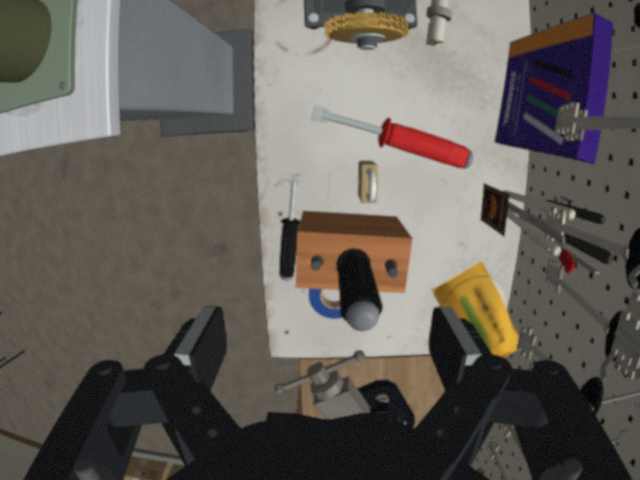

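Run:
```python
from h import *
crop('w2',270,450,190,350,'w2c',4)
c,_=load('w2')
for n,uv,z in [('dome',(363,316),.19),('pl',(317,262),.105),('pr',(391,268),.105)]: print(n,onz(c,uv,z))
print(proj(c,[.44,-.307,.196]),proj(c,[.44,-.307,.088]))
```

```text
dome [ 0.445  -0.2916  0.19  ]
pl [ 0.411  -0.2839  0.105 ]
pr [ 0.4786 -0.2905  0.105 ]
[355.901  339.0037] [347.7615 277.5246]
```

View pics/w2c.png

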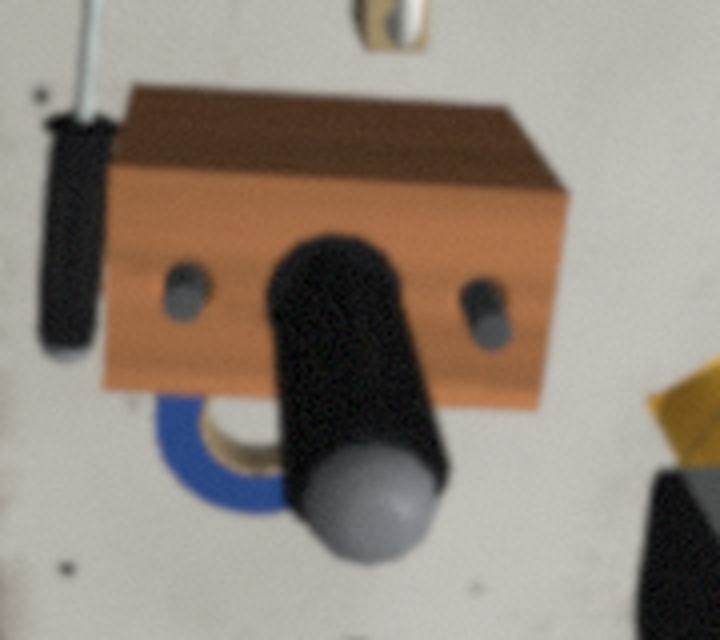

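Run:
```python
from h import *
c,im=load('w2')
P=[onz(c,(x,y),.085) for x,y in [(297,231.3),(412,237.5),(405,292),(296.3,287)]]
print(np.array(P)); print('ctr',np.mean(P,0)); 
for a,b in [(0,1),(3,2),(0,3),(1,2)]: d=P[b]-P[a]; print(np.linalg.norm(d),np.degrees(np.arctan2(d[1],d[0])))
x=im[240:340,330:395].astype(float); x=np.clip(x*4-20,0,255).astype(np.uint8)
cv2.imwrite('pics/w2d.png',cv2.resize(x,None,fx=6,fy=6,interpolation=cv2.INTER_CUBIC))
```

```text
[[ 0.3922 -0.2609  0.085 ]
 [ 0.5013 -0.2677  0.085 ]
 [ 0.4984 -0.3253  0.085 ]
 [ 0.3895 -0.3183  0.085 ]]
ctr [ 0.4454 -0.293   0.085 ]
0.10934489519911385 -3.5614024296558533
0.10909953102796129 -3.7029234294168454
0.05740879586692315 -92.64480720710021
0.05767484909586516 -92.89314133723411
```

View pics/w2d.png

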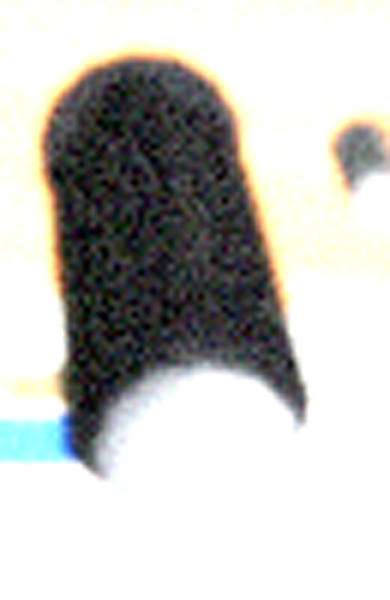

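Run:
```python
from h import *
c,im=load('w2')
for a in (-20,-10,-3,0,5,10,15,20,30,45):
    s=[]
    for k in range(4):
        t=np.radians(a+45+90*k); r=.013*2**.5
        q=proj(c,[.4454+r*np.cos(t),-.293+r*np.sin(t),.187]); s.append(((q-[330,240])*6).round().astype(int).tolist())
    print(a,s)
p,R,o=tool(); shift([.4454,-.293,.01+.137+.155],0)
```

```text
-20 [[342, 393], [137, 329], [58, 511], [257, 569]]
-10 [[330, 372], [112, 342], [71, 531], [280, 558]]
-3 [[319, 359], [97, 353], [82, 543], [295, 548]]
0 [[313, 354], [91, 358], [88, 548], [301, 543]]
5 [[304, 346], [81, 367], [97, 555], [310, 535]]
10 [[294, 339], [73, 377], [108, 562], [319, 525]]
15 [[282, 332], [65, 387], [119, 567], [327, 516]]
20 [[271, 327], [59, 398], [130, 572], [334, 506]]
30 [[245, 319], [49, 421], [155, 579], [344, 484]]
45 [[204, 315], [44, 456], [193, 583], [352, 450]]
shift mm [ 25.2 148.  -52.4] turn -0.3290712015296076 yaw0 -0.33 p [ 0.4201 -0.2394  0.4496] rows 2.5443597741879818 j6 -39.5 F [-0.  -0.1 -0. ] T [ 0.049 -0.019 -0.009] w 0.0849395902298839 t 2.35
```

Emit:
move_arm(plan=[70,6,12,-13,0,70,12,24,-26,0,70,18,36,-39,0,70,25,48,-52,0,70,25,55,-53,0,70,25,55,-53,0,70,25,55,-53,0,70,25,55,-53,0])

```text
t: 3.35
tool_pos: [0.445, -0.2928, 0.3957]
tcp_rot: [-1.579, 0.001, -0.007]
wrist_force: [-0.4, -0.4, -0.4]
width: 0.0702
```

Run:
```python
from h import *
c,im=snap('wrist','w3'); shift([.4454,-.293,.01+.137+.155],0)
x=np.clip(im.astype(float)*3,0,255).astype(np.uint8)[200:480,200:460]; cv2.imwrite('pics/w3c.png',cv2.resize(x,None,fx=2,fy=2,interpolation=cv2.INTER_CUBIC))
print(proj(c,[.4454,-.293,.187]))
```

```text
shift mm [ 0.1 93.7  0.5] turn -0.3107595126160957 yaw0 -0.31 p [ 0.445  -0.2928  0.3957] rows 1.498809465553845 j6 -42.3 F [ 0.1  0.3 -0.6] T [ 0.043 -0.025  0.043] w 0.07015802318910827 t 3.4
[327.7323 279.2193]
```

View pics/w3c.png

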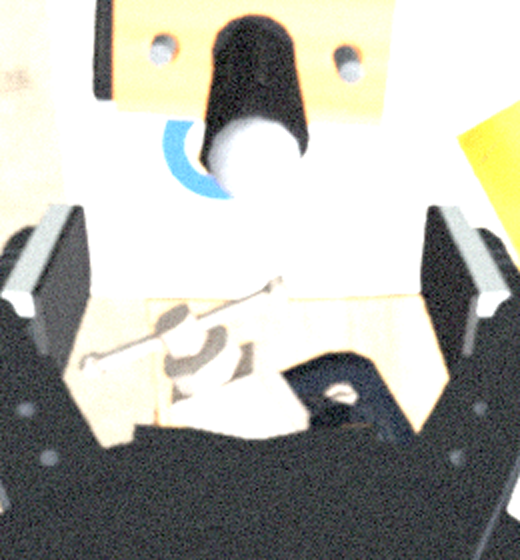

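Emit:
move_arm(plan=[60,0,20,0,-5,60,0,40,0,-10,60,0,60,0,-10,60,0,80,0,-10,60,0,92,0,-10,60,0,92,0,-10,15,0,92,0,-10,15,0,92,0,-10], squeeze=50)

```text
t: 4.4
tool_pos: [0.4455, -0.2939, 0.305]
tcp_rot: [-1.576, -0.136, 0.13]
wrist_force: [-1.4, -0.0, 2.8]
width: 0.0345
```

Emit:
move_arm(plan=[15,0,0,0,0,15,0,0,0,0,15,0,0,0,0,15,0,-15,0,0,15,0,-30,0,0,15,0,-60,0,0,15,0,-90,0,0,15,0,-110,0,0], squeeze=80)

```text
t: 5.4
tool_pos: [0.4453, -0.293, 0.4181]
tcp_rot: [-1.579, -0.138, 0.128]
wrist_force: [-0.4, -0.4, -1.5]
width: 0.0336
```

Run:
```python
from h import *
c,im=snap('wrist','w4'); shift([.4454,-.293,.01+.137+.155],0)
c,im=snap('scene','s4'); p,R,o=tool(); crop('s4',340,500,150,350,'s4c',3)
print(proj(c,p),proj(c,p-[0,0,.155+.137]))
```

```text
shift mm [ -1.3 118.9   2.5] turn 9.706509362242077 yaw0 9.71 p [ 0.4458 -0.2934  0.4209] rows 1.9032216901836694 j6 -52.3 F [ 0.2 -0.7  1.3] T [ 0.006 -0.031 -0.031] w 0.0334418255660198 t 5.45
[436.3095 195.6904] [411.9377 310.0783]
```

View pics/w4.png

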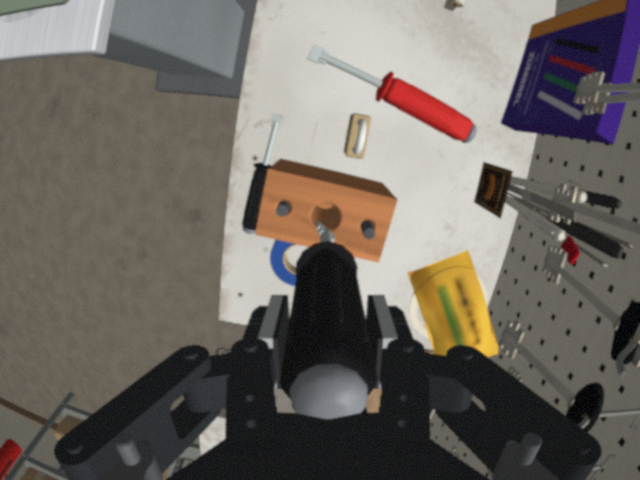

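View pics/s4c.png

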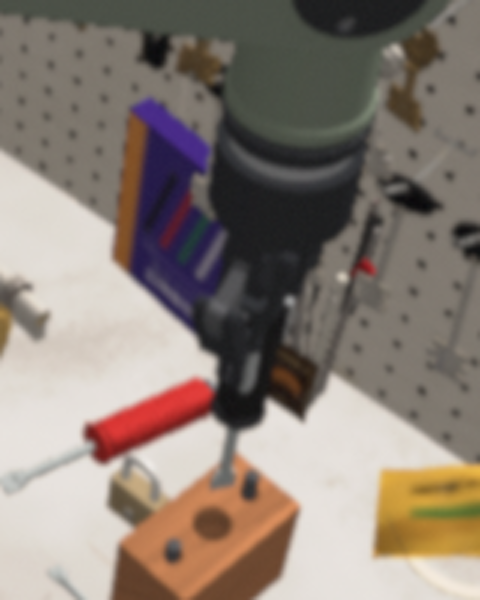

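Run:
```python
from h import *
c,im=load('w4')
x=np.clip(im.astype(float)*2.5,0,255).astype(np.uint8)[190:440,220:440]; cv2.imwrite('pics/w4c.png',cv2.resize(x,None,fx=2.7,fy=2.3*2.7/2.3,interpolation=cv2.INTER_CUBIC))
crop('w4',285,365,190,270,'w4d',8)
```

```text
(no output)
```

View pics/w4c.png

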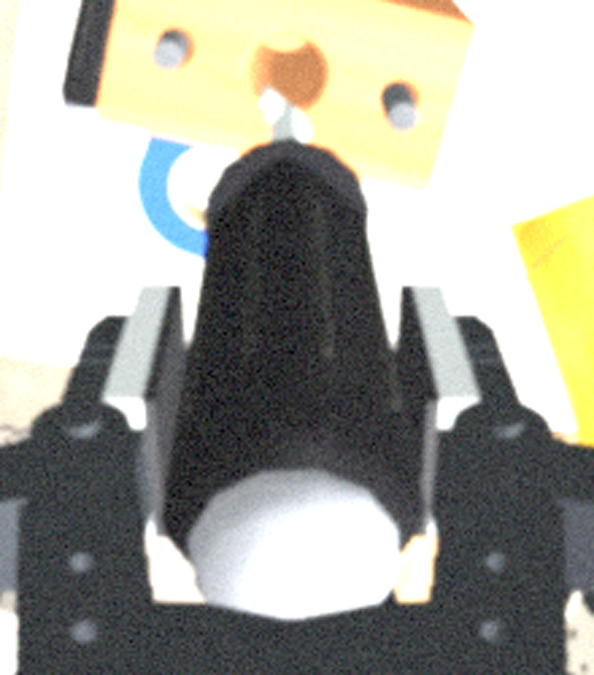

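View pics/w4d.png

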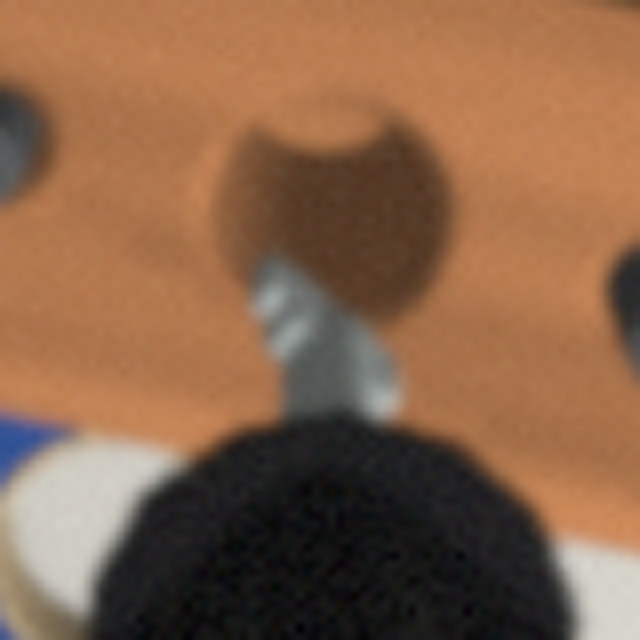

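Run:
```python
from h import *
c,im=load('w4'); p=np.array([0.4458,-0.2934,0.4209])
for z in (.125,.130):
    a=onz(c,(285+262/8,190+262/8),z);b=onz(c,(285+395/8,190+360/8),z); print(a,b,np.linalg.norm(a-b),np.degrees(np.arctan2(*(b-a)[1::-1])))
    for yaw in (-10,-20,-30,-45,-55,-35.3):
        t=np.radians(yaw); q=[((proj(c,[p[0]+s*.008*np.cos(t),p[1]+s*.008*np.sin(t),z])-[285,190])*8).round().astype(int).tolist() for s in(-1,1)]; print(yaw,q)
```

```text
[ 0.4387 -0.2888  0.125 ] [ 0.4522 -0.296   0.125 ] 0.015331173927692109 -27.922911861067362
-10 [[248, 294], [413, 350]]
-20 [[254, 281], [406, 364]]
-30 [[263, 269], [397, 376]]
-45 [[280, 254], [381, 390]]
-55 [[293, 246], [368, 397]]
-35.3 [[268, 263], [392, 381]]
[ 0.4386 -0.2874  0.13  ] [ 0.4518 -0.2944  0.13  ] 0.01503638294155338 -27.922911861067224
-10 [[247, 310], [414, 367]]
-20 [[253, 296], [408, 381]]
-30 [[262, 284], [399, 393]]
-45 [[279, 269], [382, 407]]
-55 [[292, 261], [368, 415]]
-35.3 [[267, 278], [393, 398]]
```

Emit:
move_arm(plan=[15,0,20,0,0,15,0,50,0,0,15,0,80,0,0,15,0,105,0,0,15,0,115,0,0,15,0,115,0,0,60,0,115,0,0,60,0,115,0,0], squeeze=60)

```text
t: 6.5
tool_pos: [0.4472, -0.2953, 0.3048]
tcp_rot: [-1.583, -0.141, 0.125]
wrist_force: [-0.2, -0.4, 0.9]
width: 0.06
```

Emit:
move_arm(plan=[60,0,0,0,10,60,0,0,0,20,60,0,0,0,30,60,0,0,0,39,60,0,0,0,39,15,0,0,0,39,15,0,0,0,39,15,0,0,0,39], squeeze=80)

```text
t: 7.5
tool_pos: [0.4466, -0.2949, 0.3048]
tcp_rot: [-1.545, 0.391, -0.41]
wrist_force: [-3.6, 2.1, 5.5]
width: 0.0257
```

Run:
```python
from h import *
c,im=snap('wrist','w5'); shift([.4454,-.293,.01+.137+.155],-29)
```

```text
shift mm [-2.   2.8  1.1] turn -0.2534839630746859 yaw0 -29.25 p [ 0.4466 -0.2949  0.3048] rows 0.05808552014608535 j6 -13.3 F [-4.5  2.7  5.8] T [ 0.628  1.112 -0.005] w 0.024955116113619228 t 7.55
```

View pics/w5.png

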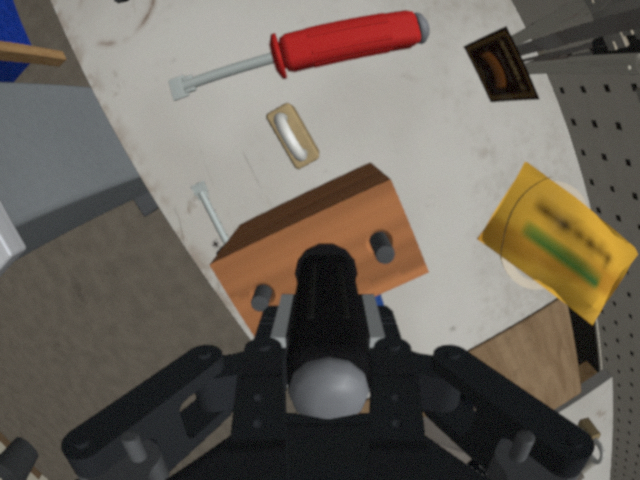

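Emit:
move_arm(plan=[15,0,-20,0,0,15,0,-55,0,0,15,0,-95,0,0,15,0,-120,0,0,15,-20,-130,33,5,15,-40,-140,65,15,15,-60,-145,98,25,15,-73,-150,131,35], squeeze=80)

```text
t: 8.55
tool_pos: [0.4455, -0.1416, 0.4526]
tcp_rot: [-1.394, 0.864, -0.89]
wrist_force: [0.0, -0.6, -1.5]
width: 0.0251
```

Run:
```python
from h import *
c,im=snap('wrist','w6'); shift([.425,.038,.47],-90); p,R,o=tool(); print(proj(c,p-[0,0,.2948]))
crop('w6',240,420,170,330,'w6c',4)
```

```text
shift mm [-168.2  -18.8   56.7] turn 25.317776990668648 yaw0 -64.68 p [ 0.4459 -0.1385  0.4532] rows 2.856312362656068 j6 36.9 F [-1.   3.5 -1.4] T [0.193 0.046 0.013] w 0.025262920465718586 t 8.6
[317.6094 232.3583]
```

View pics/w6c.png

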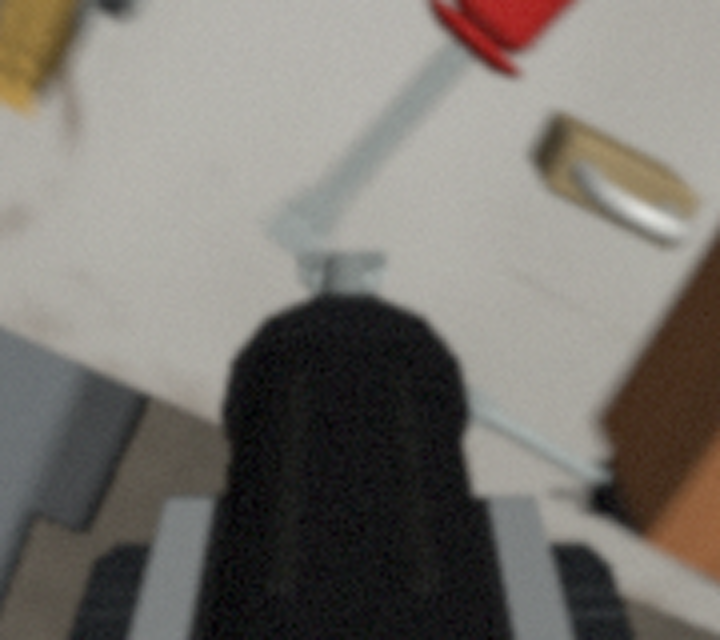

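Emit:
move_arm(plan=[15,-40,-5,14,6,15,-80,-10,28,12,15,-120,-15,42,19,15,-160,-18,55,25,15,-168,-19,57,25,15,-168,-19,57,25,15,-168,-19,57,25,15,-168,-19,57,25])

```text
t: 9.6
tool_pos: [0.4256, 0.037, 0.47]
tcp_rot: [-1.21, 1.193, -1.219]
wrist_force: [-0.9, 0.0, -1.7]
width: 0.0253
```

Run:
```python
from h import *
p,R,o=tool(); c,im=snap('wrist','w7'); shift([.425,.038,.47],-90); print(p,proj(c,p+R[:,1]*.2948)); print(R)
```

```text
shift mm [-0.9  0.  -0.5] turn 0.23656824241976437 yaw0 -89.76 p [0.4255 0.0371 0.47  ] rows 0.017134857249551817 j6 83.3 F [-0.4 -0.3 -2.1] T [ 0.022  0.036 -0.038] w 0.024816048328583435 t 9.65
[0.4256 0.037  0.47  ] [327.8009 232.7917]
[[ 0.0041  0.0115  0.9999]
 [-0.9999 -0.0102  0.0042]
 [ 0.0103 -0.9999  0.0115]]
```

View pics/w7.png

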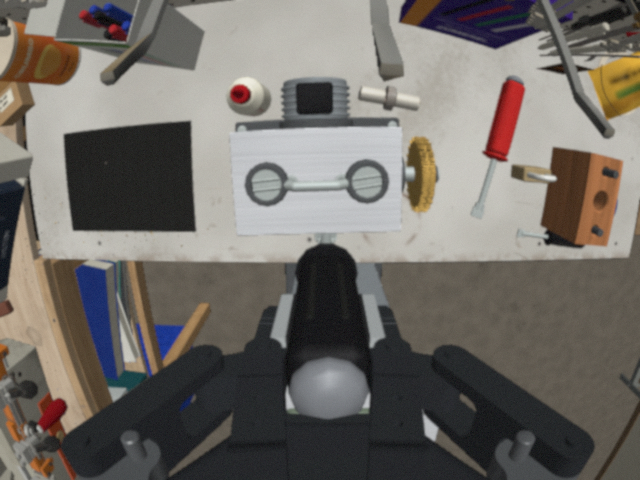

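Run:
```python
from h import *
crop('w7',225,415,110,265,'w7c',4)
```

```text
(no output)
```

View pics/w7c.png

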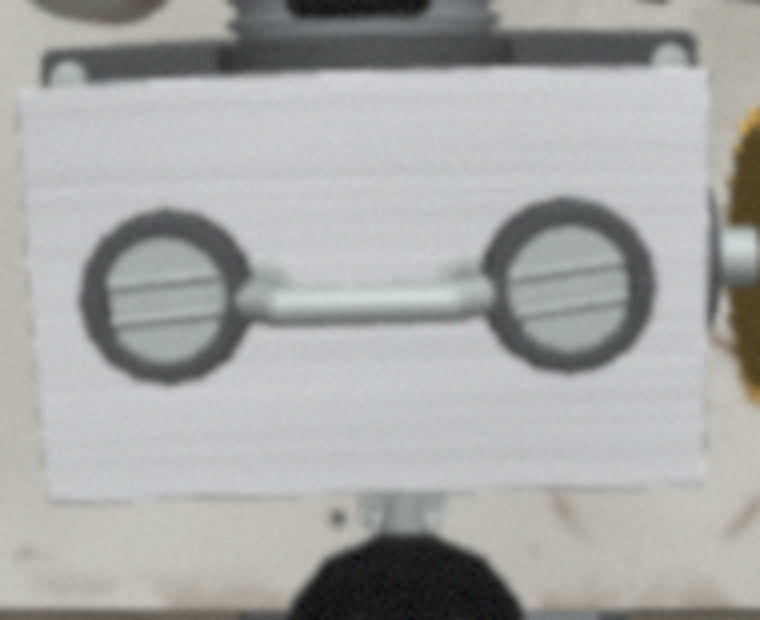

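Run:
```python
from h import *
c,im=load('w7'); f=lambda x,y:(225+x/4,110+y/4)
L=onz(c,f(166,296.5),.108);Rr=onz(c,f(568.5,285),.108); d=L-Rr
print('L',L,'R',Rr,np.linalg.norm(d),'yaw of y axis',np.degrees(np.arctan2(d[1],d[0])), 'ctr',(L+Rr)/2)
for a,b in [((225,277),(115,292)),((225,315),(115,327)),((625,262),(505,288)),((628,298),(520,318))]:
    d=onz(c,f(*b),.108)-onz(c,f(*a),.108); print('slot',np.degrees(np.arctan2(d[1],d[0])))
cor=[onz(c,f(*q),.098) for q in [(20,90),(706,70),(705,485),(50,500)]]; print(np.array(cor),np.mean(cor,0))
p=np.array([0.4256,0.037,0.47]);Rt=np.array([[0.0041,.0115,.9999],[-.9999,-.0102,.0042],[.0103,-.9999,.0115]])
zt=(p+Rt[:,1]*.2948)[2]
for uv in [(363,500),(443,500),(403,500)]:
    T=onz(c,f(*uv),zt); print('tip',T,'tool',Rt.T@(T-p))
mc=[onz(c,q,.004) for q in [(65,132),(191,122),(196,231),(72,230)]]; print('mat',np.array(mc),np.mean(mc,0))
```

```text
L [0.4556 0.0886 0.108 ] R [ 0.4583 -0.0021  0.108 ] 0.09068572927651225 yaw of y axis 91.66984092090823 ctr [0.457  0.0432 0.108 ]
slot 96.9295325494074
slot 95.54025692223746
slot 103.17454290054798
slot 101.37745535668122
[[ 0.5035  0.1235  0.098 ]
 [ 0.5079 -0.0342  0.098 ]
 [ 0.4089 -0.0381  0.098 ]
 [ 0.405   0.1205  0.098 ]] [0.4563 0.0429 0.098 ]
tip [0.4273 0.0428 0.1752] tool [-0.0089  0.2947 -0.0017]
tip [0.4273 0.0281 0.1752] tool [ 0.0059  0.2949 -0.0017]
tip [0.4273 0.0355 0.1752] tool [-0.0015  0.2948 -0.0017]
mat [[0.5255 0.3913 0.004 ]
 [0.519  0.196  0.004 ]
 [0.3831 0.1978 0.004 ]
 [0.3862 0.3979 0.004 ]] [0.4535 0.2958 0.004 ]
```

```bash
cat >> h.py <<'E'
TIP=np.array([-.0015,.2948,-.0017])
def tipmove(T,yaw,tip=None):
    tip=TIP if tip is None else tip
    p,R,o=tool(); y0=np.degrees(np.arctan2(R[1,0],R[0,0])); turn=-(yaw-y0)
    R2=R@Ro.from_rotvec([0,np.radians(turn),0]).as_matrix()
    P=np.asarray(T)-R2@tip; d=R.T@(P-p)*1000
    print('shift',d.round(1),'turn',round(turn,1),'| now tip',(p+R@tip).round(4),'yaw',round(y0,1),'tilt',R[:2,1].round(4),'j6',np.degrees(o['joints'][5]).round(1),'F',np.array(o['wrist_force']).round(1),'T',np.array(o['wrist_torque']).round(3),'w',round(o['width'],4),'t',round(o['t'],2))
    return d,turn
E
python3 - <<'E'
from h import *
tipmove([.4583,-.0021,.145],-78); tipmove([.4583,-.0021,.117],-78)
E
```

```text
shift [37.1 31.  30.8] turn -11.8 | now tip [0.4272 0.0356 0.1752] yaw -89.8 tilt [ 0.0115 -0.0102] j6 83.3 F [-0.4 -0.3 -2.1] T [ 0.022  0.036 -0.038] w 0.0248 t 9.65
shift [36.8 59.  30.5] turn -11.8 | now tip [0.4272 0.0356 0.1752] yaw -89.8 tilt [ 0.0115 -0.0102] j6 83.3 F [-0.4 -0.3 -2.1] T [ 0.022  0.036 -0.038] w 0.0248 t 9.65
```

Emit:
move_arm(plan=[15,12,5,10,-4,15,24,10,20,-8,15,37,20,31,-12,15,37,40,31,-12,15,37,55,31,-12,15,37,57,31,-12,15,37,57,31,-12,15,37,57,31,-12])

```text
t: 10.65
tool_pos: [0.4576, -0.0003, 0.4147]
tcp_rot: [-1.303, 1.036, -1.064]
wrist_force: [0.2, -1.1, -1.1]
width: 0.0255
```

Run:
```python
from h import *
tipmove([.4583,-.0021,.101],-78)
p,R,o=tool(); c,im=snap('wrist','w8'); print(proj(c,p+R@TIP),proj(c,[.4583,-.0021,.108])); crop('w8',225,425,130,280,'w8c',4)
c,im=snap('scene','s8');  crop('s8',260,360,180,270,'s8c',7)
```

```text
shift [-0.7 18.9 -1.4] turn 0.3 | now tip [ 0.4596 -0.0023  0.1199] yaw -77.7 tilt [ 0.0134 -0.0106] j6 67.1 F [ 0.2 -1.1 -1.1] T [-0.009 -0.022 -0.045] w 0.0255 t 10.65
[325.8867 235.121 ] [325.0963 232.3002]
```

View pics/w8c.png

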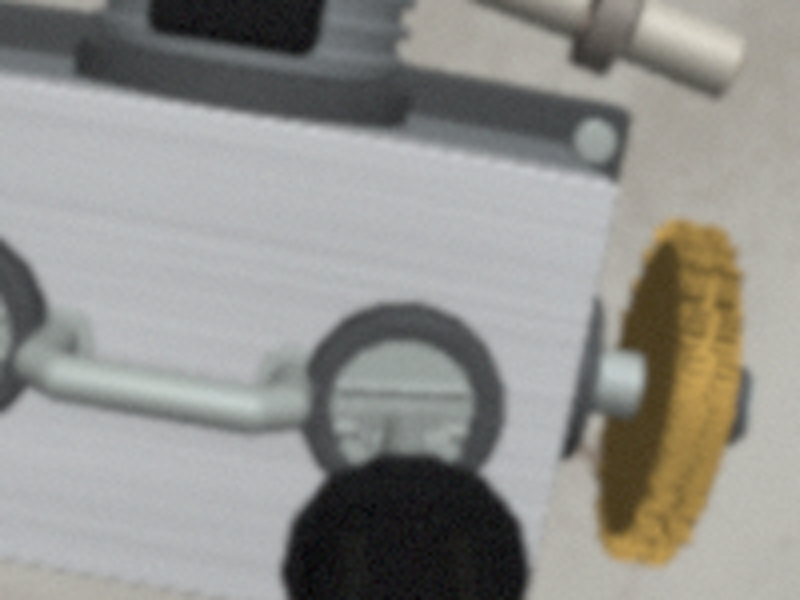

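View pics/s8c.png

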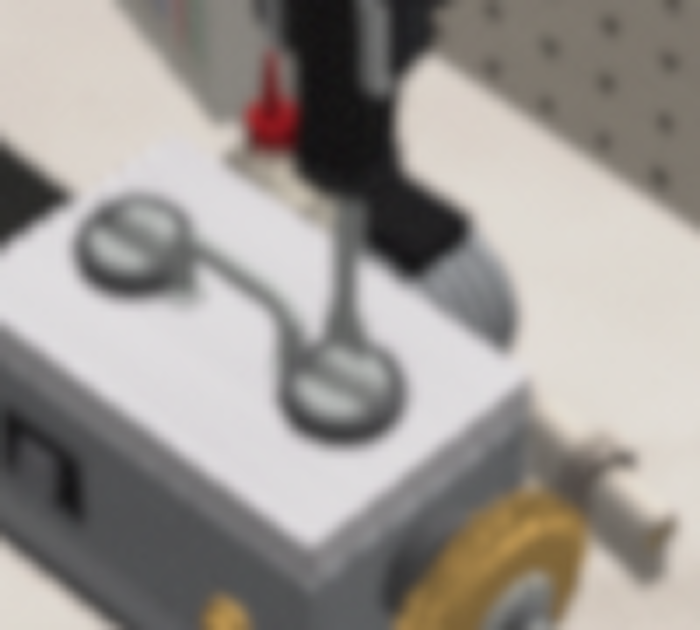

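Run:
```python
from h import *
c,im=load('w8')
# collar: dark gray pixels around (326,230)
g=cv2.cvtColor(im,cv2.COLOR_BGR2GRAY).astype(int)
pts=[]
ctr=np.array([326,231.])
for a in np.radians(np.arange(180,361,5)):
    d=np.array([np.cos(a),np.sin(a)]); rs=np.arange(18,34,.25)
    q=ctr+rs[:,None]*d; v=cv2.remap(im.astype(np.float32).mean(2),q[:,0].astype(np.float32)[None],q[:,1].astype(np.float32)[None],cv2.INTER_LINEAR)[0]
    gr=np.gradient(v); i=gr.argmax(); pts.append(q[i])
pts=np.array(pts)
X=np.array([onz(c,u,.108) for u in pts])
# circle of radius fit
from scipy.optimize import least_squares
s=least_squares(lambda p:np.hypot(X[:,0]-p[0],X[:,1]-p[1])-p[2],[.458,-.002,.0205],loss='soft_l1',f_scale=.0005); print(s.x,s.cost, np.abs(s.fun).max())
s2=least_squares(lambda p:np.hypot(X[:,0]-p[0],X[:,1]-p[1])-.0205,[.458,-.002],loss='soft_l1',f_scale=.0005); print(s2.x)
x=im[195:265,285:370]; cv2.imwrite('pics/w8d.png',cv2.resize(np.clip(x.astype(float)*1.3,0,255).astype(np.uint8),None,fx=9,fy=8,interpolation=cv2.INTER_CUBIC))
cs,_=load('s8'); f=lambda x,y:(260+x/7,180+y/7)
print('scene slot',onz(cs,f(342,388),.108),onz(cs,f(134,245),.108),'tip',onz(cs,f(343,345),.1199))
```

```text
[ 0.4607 -0.0017  0.0189] 2.659658354554493e-06 0.0014752788361567515
[ 0.4588 -0.0019]
scene slot [ 0.4546 -0.0087  0.108 ] [0.451  0.0823 0.108 ] tip [ 0.4597 -0.004   0.1199]
```

View pics/w8d.png

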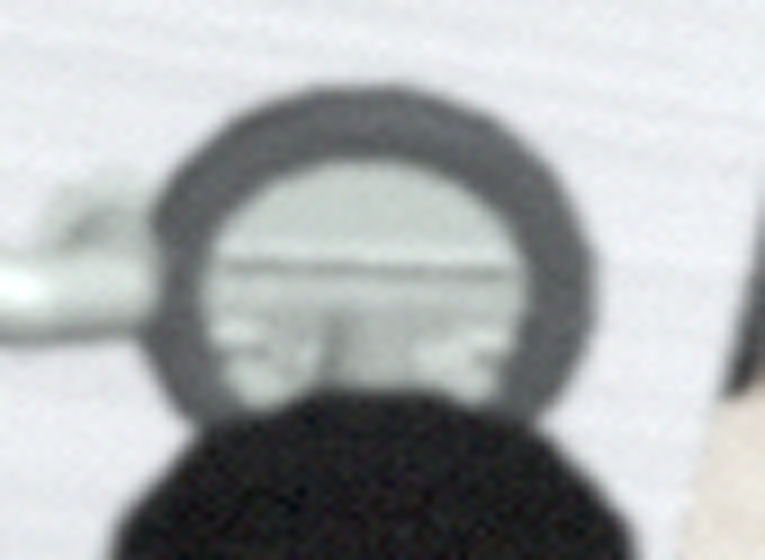

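Emit:
move_arm(plan=[15,0,4,-1,0,15,0,8,-1,0,15,0,10,-1,0,15,0,12,-1,0,15,0,13,-1,0,15,0,14,-1,0,15,0,15,-1,0,15,0,16,-1,0])

```text
t: 11.75
tool_pos: [0.4567, -0.0007, 0.3985]
tcp_rot: [-1.303, 1.036, -1.064]
wrist_force: [-0.5, 0.0, -1.2]
width: 0.025
```

Run:
```python
from h import *
tipmove([.4588,-.0019,.101],-78)
c,im=snap('wrist','w9'); 
x=im[185:275,270:380]; cv2.imwrite('pics/w9d.png',cv2.resize(np.clip(x.astype(float)*1.3,0,255).astype(np.uint8),None,fx=7,fy=6.6,interpolation=cv2.INTER_CUBIC))
c,im=snap('scene','s9');  crop('s9',260,360,180,270,'s9c',7)
```

```text
shift [-0.8  2.7  0.4] turn 0.3 | now tip [ 0.4585 -0.0027  0.1037] yaw -77.7 tilt [ 0.0128 -0.0106] j6 67.0 F [-0.5  0.  -1.2] T [0.011 0.146 0.016] w 0.025 t 11.75
```

View pics/w9d.png

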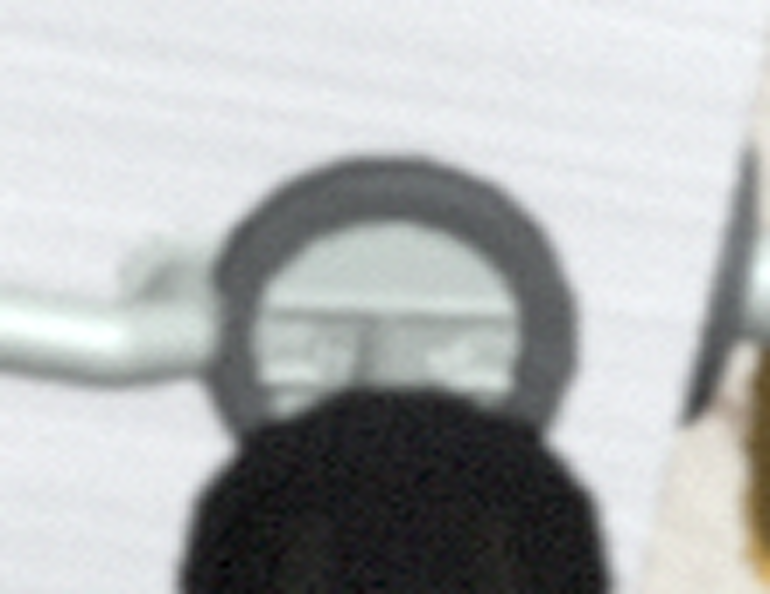

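View pics/s9c.png

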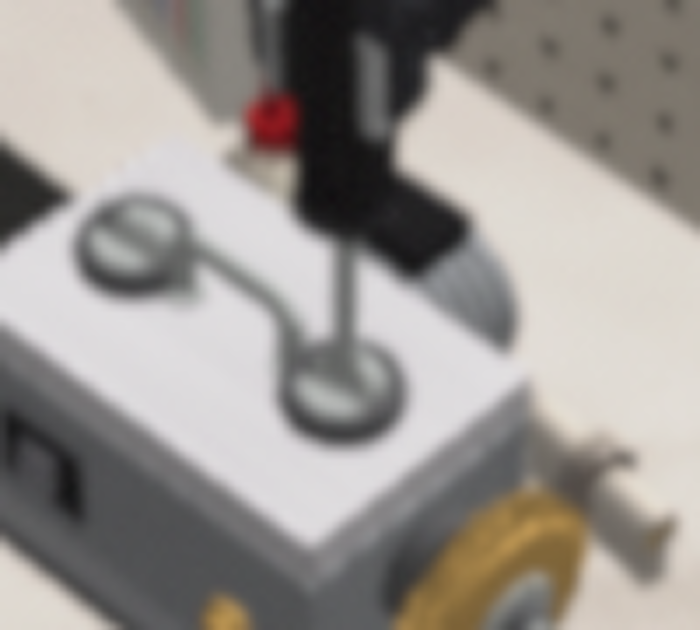

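Emit:
move_arm(plan=[15,0,2,0,0,15,0,3,0,-8,15,-0.5,3,0.3,-18,15,-1,3,0.5,-28,15,-1.5,3,0.6,-38,15,-1.8,3,0.6,-48,15,-2.2,3,0.5,-58,15,-2.6,3,0.3,-68])

```text
t: 12.85
tool_pos: [0.4565, 0.0016, 0.3952]
tcp_rot: [-1.577, 0.119, -0.14]
wrist_force: [-0.5, -0.8, -1.4]
width: 0.0249
```

Run:
```python
from h import *
tipmove([.4588,-.0022,.1007],12)
c,im=snap('wrist','w10'); 
x=im[165:275,250:400]; cv2.imwrite('pics/w10d.png',cv2.resize(np.clip(x.astype(float)*1.3,0,255).astype(np.uint8),None,fx=5,fy=5,interpolation=cv2.INTER_CUBIC))
```

```text
shift [-0.5 -0.3  1.5] turn -21.4 | now tip [ 0.4584 -0.0032  0.1004] yaw -9.4 tilt [ 0.0126 -0.0116] j6 -1.0 F [-0.5 -0.8 -1.4] T [-0.356  0.09   0.01 ] w 0.0249 t 12.85
```

View pics/w10d.png

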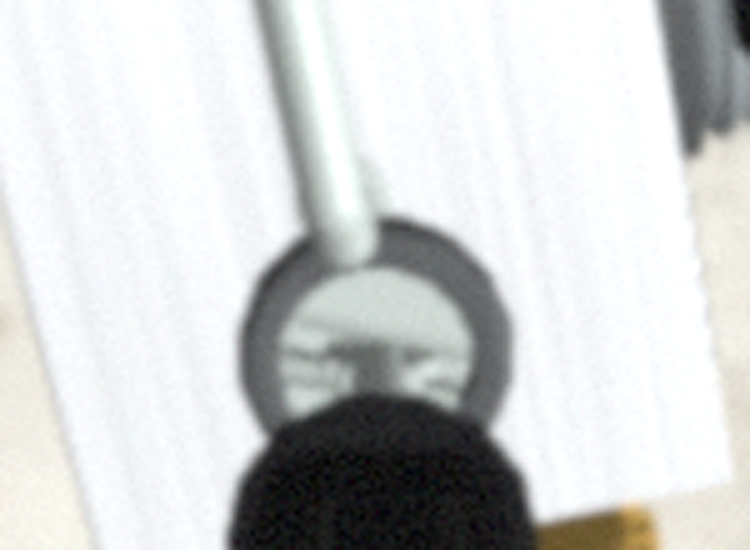

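Emit:
move_arm(plan=[15,0,0,1,-6,15,0,0,1,-12,15,0,0,1.5,-18,15,-0.5,0,1.5,-23,15,-0.5,0,1.5,-23,15,-0.5,0,1.5,-25,15,-0.5,0,1.5,-25,15,-0.5,0,1.5,-25])

```text
t: 13.9
tool_pos: [0.4562, 0.003, 0.3952]
tcp_rot: [-1.574, -0.224, 0.208]
wrist_force: [-1.5, -3.6, 0.2]
width: 0.0251
```

Run:
```python
from h import *
tipmove([.4588,-.0022,.1007],12)
c,im=snap('wrist','w11'); 
x=im[165:275,250:400]; cv2.imwrite('pics/w11d.png',cv2.resize(np.clip(x.astype(float)*1.3,0,255).astype(np.uint8),None,fx=5,fy=5,interpolation=cv2.INTER_CUBIC))
```

```text
shift [ 0.2 -0.3  0.3] turn 3.7 | now tip [ 0.4588 -0.0027  0.1004] yaw 15.7 tilt [ 0.0124 -0.0123] j6 -25.9 F [-1.5 -3.6  0.2] T [-0.898  0.334 -0.071] w 0.0251 t 13.9
```

View pics/w11d.png

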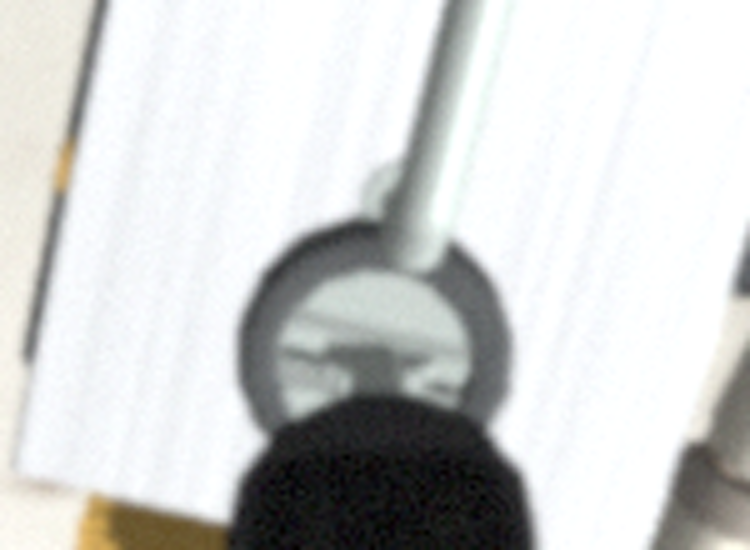

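Emit:
move_arm(plan=[15,0,0,0,-2,15,0,0,0,-4,15,0,0,0,-6,15,0,0,0,-6,15,0,0,0,-6,15,0,0,0,-6,15,0,0,0,-6,15,0,0,0,-6])

```text
t: 14.95
tool_pos: [0.4563, 0.0031, 0.3952]
tcp_rot: [-1.564, -0.307, 0.29]
wrist_force: [0.7, -1.2, -3.1]
width: 0.0251
```

Run:
```python
from h import *
tipmove([.4588,-.0022,.125],12)
```

```text
shift [  0.1 -24.5  -0.2] turn 9.7 | now tip [ 0.4593 -0.0025  0.1005] yaw 21.7 tilt [ 0.013  -0.0118] j6 -31.9 F [ 0.7 -1.2 -3.1] T [-0.097 -0.297 -0.324] w 0.0251 t 14.95
```

Run:
```python
from h import *
tipmove([.4556,.0886,.145],-60);tipmove([.4556,.0886,.145],-40); tipmove([.4556,.0886,.145],-84)
```

```text
shift [ 31.  -45.7  82.3] turn 81.7 | now tip [ 0.4593 -0.0025  0.1005] yaw 21.7 tilt [ 0.013  -0.0118] j6 -31.9 F [ 0.7 -1.2 -3.1] T [-0.097 -0.297 -0.324] w 0.0251 t 14.95
shift [ 31.3 -45.7  83.1] turn 61.7 | now tip [ 0.4593 -0.0025  0.1005] yaw 21.7 tilt [ 0.013  -0.0118] j6 -31.9 F [ 0.7 -1.2 -3.1] T [-0.097 -0.297 -0.324] w 0.0251 t 14.95
shift [ 30.4 -45.7  81.7] turn 105.7 | now tip [ 0.4593 -0.0025  0.1005] yaw 21.7 tilt [ 0.013  -0.0118] j6 -31.9 F [ 0.7 -1.2 -3.1] T [-0.097 -0.297 -0.324] w 0.0251 t 14.95
```

Emit:
move_arm(plan=[15,0,0,0,7,15,0,-8,0,8,15,0,-30,0,16,15,0,-45,0,26,15,8,-46,20,36,15,16,-46,41,46,15,24,-46,62,56,15,31,-46,83,66])

```text
t: 15.95
tool_pos: [0.4535, 0.0932, 0.4408]
tcp_rot: [-1.49, 0.594, -0.62]
wrist_force: [0.7, -0.6, -1.9]
width: 0.0255
```

Run:
```python
from h import *
tipmove([.4556,.0886,.125],-84)
```

```text
shift [ 1.6 21.  -1.9] turn 39.5 | now tip [0.4551 0.0898 0.146 ] yaw -44.5 tilt [ 0.013  -0.0109] j6 45.6 F [ 0.7 -0.6 -1.9] T [0.007 0.036 0.047] w 0.0255 t 15.95
```

Emit:
move_arm(plan=[15,0,0,0,9,15,0,0,0,18,15,1,5,-1,27,15,1,10,-1,36,15,2,15,-2,39,15,2,21,-2,39,15,2,21,-2,39,15,2,21,-2,39])

```text
t: 16.95
tool_pos: [0.4539, 0.0902, 0.4201]
tcp_rot: [-1.261, 1.109, -1.138]
wrist_force: [0.4, -0.1, -1.2]
width: 0.025
```

Run:
```python
from h import *
tipmove([.4556,.0886,.1007],-84)
c,im=snap('wrist','w12'); crop('w12',225,425,130,280,'w12c',4)
print(proj(c,[.4556,.0886,.108]))
```

```text
shift [-0.6 24.6 -0.6] turn 0.6 | now tip [0.4559 0.0884 0.1253] yaw -83.4 tilt [ 0.0132 -0.0108] j6 84.2 F [ 0.4 -0.1 -1.2] T [-0.01  -0.01  -0.001] w 0.025 t 16.95
[325.2894 229.2641]
```

View pics/w12c.png

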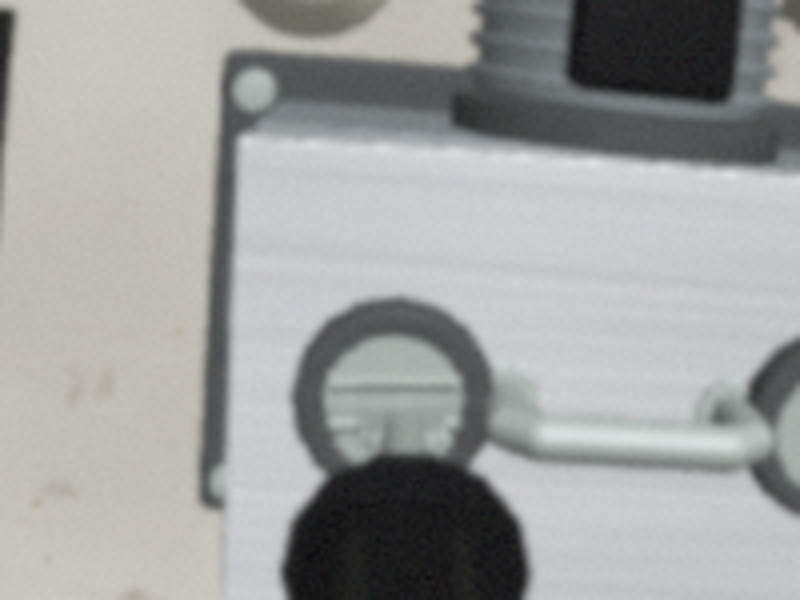

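Emit:
move_arm(plan=[15,0,5,-0.5,0,15,0,10,-0.5,0,15,0,13,-0.5,0,15,0,16,-0.5,0,15,0,18,-0.5,0,15,0,20,-0.5,0,15,0,22,-0.5,0,15,0,22,-0.5,0])

```text
t: 18.0
tool_pos: [0.454, 0.09, 0.4012]
tcp_rot: [-1.259, 1.108, -1.139]
wrist_force: [-4.7, -0.4, 12.4]
width: 0.0253
```

Run:
```python
from h import *
tipmove([.4556,.0886,.1007],-84)
```

```text
shift [-0.6  5.7 -1. ] turn 0.6 | now tip [0.4566 0.0882 0.1065] yaw -83.4 tilt [ 0.0151 -0.0108] j6 84.2 F [-4.7 -0.4 12.4] T [-0.061  1.411 -0.013] w 0.0253 t 18.0
```

Emit:
move_arm(plan=[15,0,-3,0,0,15,0,-4,-2,0,15,0,-4,-2.7,0,15,0,-1,-2.7,0,15,0,1,-2.7,0,15,0,2,-2.7,0,15,0,3,-2.7,0,15,0,3,-2.7,0])

```text
t: 19.0
tool_pos: [0.4514, 0.0897, 0.3981]
tcp_rot: [-1.259, 1.108, -1.139]
wrist_force: [0.4, 0.0, -0.5]
width: 0.0249
```

Run:
```python
from h import *
tipmove([.4556,.0886,.1007],-84)
c,im=snap('wrist','w13'); crop('w13',255,405,160,270,'w13c',5)
```

```text
shift [-0.6  2.7  1.7] turn 0.6 | now tip [0.4539 0.0878 0.1033] yaw -83.4 tilt [ 0.015  -0.0108] j6 84.2 F [ 0.4  0.  -0.5] T [-0.003 -0.032 -0.003] w 0.0249 t 19.0
```

View pics/w13c.png

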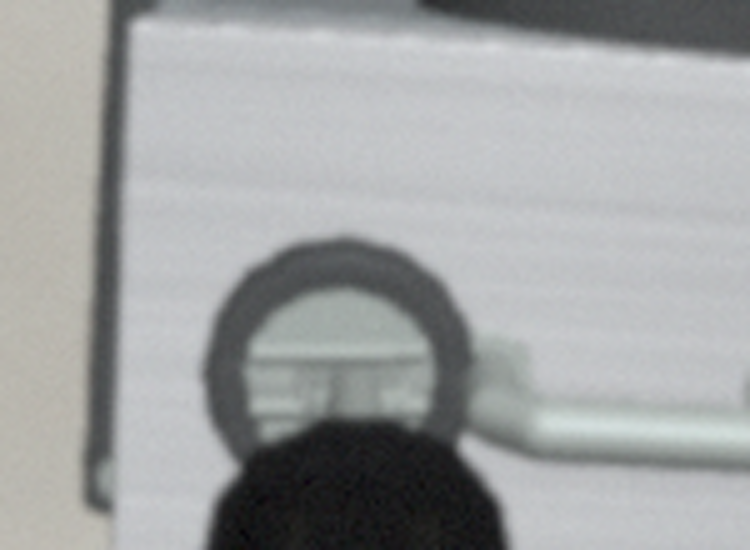

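Emit:
move_arm(plan=[15,0,2,0,0,15,0,2.5,0,-8,15,-0.5,2.5,0.3,-18,15,-1,2.5,0.5,-28,15,-1.5,2.5,0.6,-38,15,-1.8,2.5,0.6,-48,15,-2.2,2.5,0.5,-58,15,-2.6,2.5,0.3,-68])

```text
t: 20.05
tool_pos: [0.452, 0.0923, 0.3956]
tcp_rot: [-1.569, 0.192, -0.222]
wrist_force: [2.9, 0.4, -4.1]
width: 0.0252
```

Run:
```python
from h import *
tipmove([.4539,.0878,.1007],12)
```

```text
shift [-2.3  0.1 -0. ] turn -27.1 | now tip [0.4554 0.0879 0.1009] yaw -15.1 tilt [ 0.018  -0.0104] j6 16.2 F [ 2.9  0.4 -4.1] T [ 0.119 -0.8   -0.048] w 0.0252 t 20.05
```

Emit:
move_arm(plan=[15,-0.5,0,0,-8,15,-1,0,0,-16,15,-1,0,0,-24,15,-1,0,0,-30,15,-1,0,0,-33,15,-1,0,0,-36,15,-1,0,0,-37,15,-1,0,0,-37])

```text
t: 21.05
tool_pos: [0.4513, 0.093, 0.3956]
tcp_rot: [-1.562, -0.314, 0.286]
wrist_force: [2.3, 4.3, -3.8]
width: 0.025
```

Run:
```python
from h import *
tipmove([.4539,.0878,.1007],12)
c,im=snap('wrist','w14'); crop('w14',255,405,160,270,'w14c',5)
```

```text
shift [-2.3  0.1 -0. ] turn 9.9 | now tip [0.4563 0.0885 0.1009] yaw 21.9 tilt [ 0.0197 -0.0081] j6 -20.7 F [ 2.3  4.3 -3.8] T [ 1.301 -0.838 -0.197] w 0.025 t 21.05
```

View pics/w14c.png

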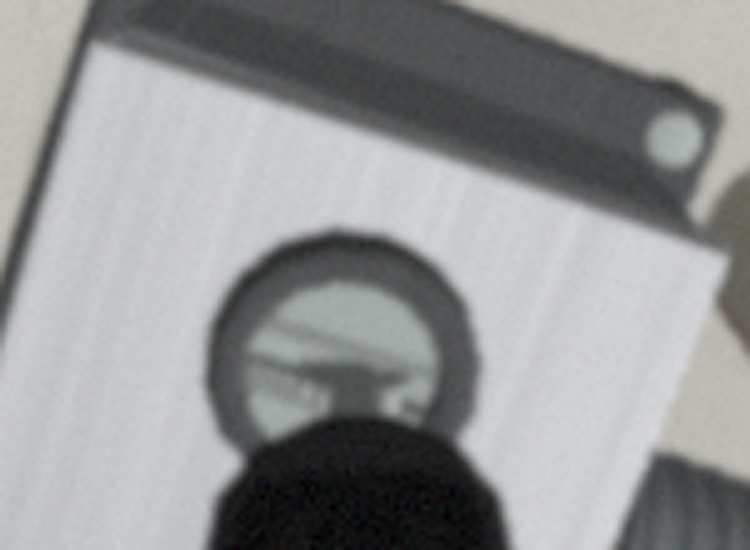

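Emit:
move_arm(plan=[15,0,0,0,-2,15,0,0,0,-4,15,0,0,0,-5,15,0,0,0,-5,15,0,0,0,-5,15,0,0,0,-5,15,0,0,0,-5,15,0,0,0,-5])

```text
t: 22.1
tool_pos: [0.4513, 0.0931, 0.3956]
tcp_rot: [-1.552, -0.382, 0.354]
wrist_force: [1.9, 4.6, -3.5]
width: 0.0246
```

Run:
```python
from h import *
tipmove([.4539,.0878,.1007],12)
c,im=snap('wrist','w15'); crop('w15',255,405,160,270,'w15c',5)
```

```text
shift [-2.2  0.1  0.1] turn 14.8 | now tip [0.4565 0.0885 0.1008] yaw 26.8 tilt [ 0.0196 -0.008 ] j6 -25.7 F [ 1.9  4.6 -3.5] T [ 1.332 -0.55  -0.526] w 0.0246 t 22.1
```

Emit:
move_arm(plan=[15,0,0,0,8,15,0,0,0,14,15,0,-5,0,14,15,0,-20,0,14,15,0,-40,0,20,15,0,-50,0,25,15,0,-53,0,27,15,0,-53,0,27])

```text
t: 23.15
tool_pos: [0.4502, 0.0932, 0.4492]
tcp_rot: [-1.58, -0.015, -0.017]
wrist_force: [-0.2, 0.1, -1.8]
width: 0.0249
```

Run:
```python
from h import *
p,R,o=tool();c,im=snap('wrist','w16'); shift([.4454,-.15,.45],0)
```

```text
shift mm [  -4.4    0.7 -243.3] turn -0.0811208074730804 yaw0 -0.08 p [0.4501 0.0933 0.4486] rows 3.893244668569167 j6 1.2 F [-0.2 -0.7 -1.7] T [-0.055  0.006  0.03 ] w 0.025111994287682144 t 23.2
```

View pics/w16.png

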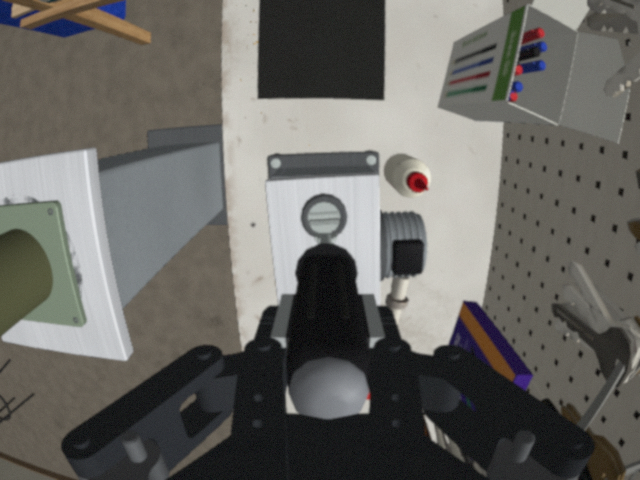

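Emit:
move_arm(plan=[15,-1,0,-55,0,15,-2,0,-110,0,15,-3,0,-165,0,15,-4,0,-220,0,15,-4,0,-270,0,15,-4,0,-310,0,15,-4,0,-325,0,15,-4,0,-325,0])

```text
t: 24.2
tool_pos: [0.4454, -0.2321, 0.4507]
tcp_rot: [-1.578, -0.012, -0.016]
wrist_force: [0.4, 0.6, -2.2]
width: 0.0249
```

Run:
```python
from h import *
tipmove([.4454,-.293,.11],0)
p,R,o=tool();c,im=snap('wrist','w17'); shift([.4454,-.293,.40],0);print(proj(c,p+R@TIP))
crop('w17',240,420,0,130,'w17a',4);crop('w17',240,420,150,280,'w17b',4)
```

```text
shift [ -4.5  46.3 -56.6] turn -0.1 | now tip [ 0.4492 -0.236   0.156 ] yaw -0.1 tilt [ 0.018  -0.0076] j6 -37.4 F [ 0.4  0.6 -2.2] T [ 0.031 -0.002 -0.014] w 0.0249 t 24.2
shift mm [ -1.   51.2 -61.4] turn -0.0651316361620661 yaw0 -0.07 p [ 0.4455 -0.2312  0.4508] rows 1.2796670389172715 j6 -37.4 F [-0.2 -0.1 -1.4] T [-0.019  0.022 -0.011] w 0.025293312069343918 t 24.25
[325.9623 236.1429]
```

View pics/w17.png

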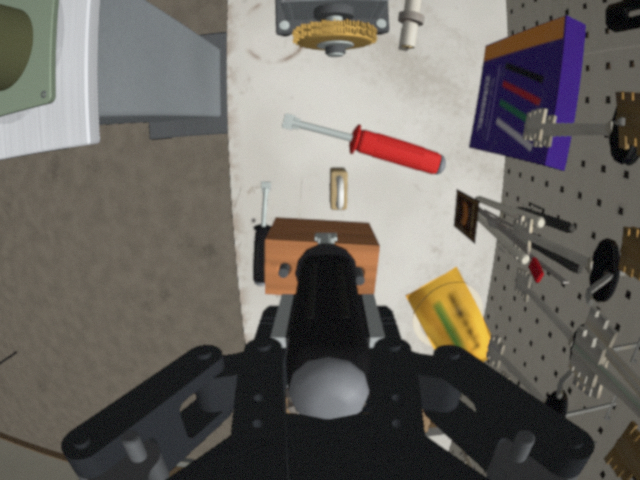

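View pics/w17a.png

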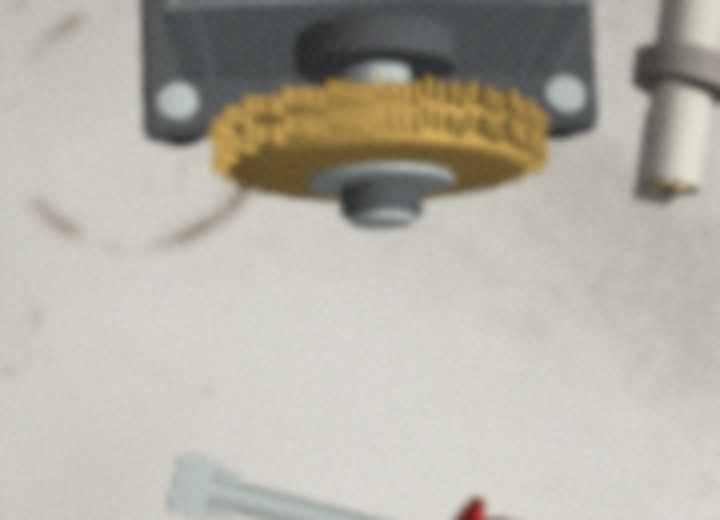

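View pics/w17b.png

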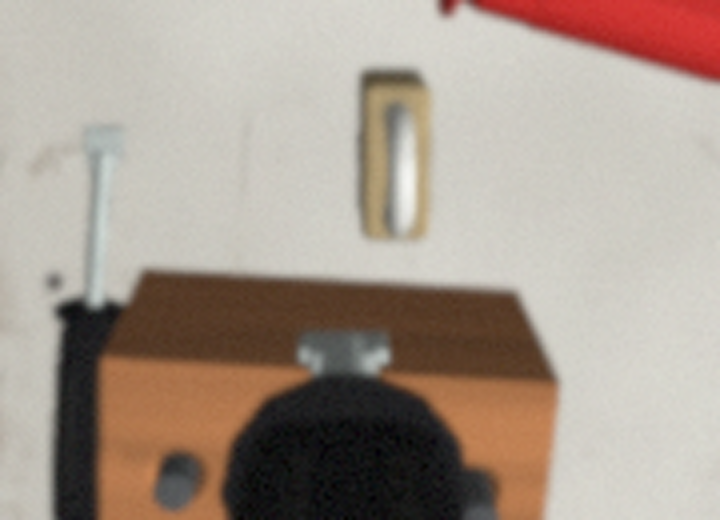

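Run:
```python
from h import *
c,im=load('w17'); p,R,o=tool()
for uv in [(266,239.5),(379.2,245.5)]: print(onz(c,uv,.085))
T=onz(c,(326.2,233.2),.156); print('tip',T,R.T@(T-p))
```

```text
[ 0.3934 -0.2613  0.085 ]
[ 0.5012 -0.2682  0.085 ]
tip [ 0.4494 -0.2338  0.156 ] [-0.0015  0.2948 -0.0004]
```

```bash
sed -i 's/^TIP=.*/TIP=np.array([-.0015,.2948,-.0004])/' h.py
python3 - <<'E'
from h import *
for z in (.115,.09,.06,.012): tipmove([.4458,-.293,z],0)
E
```

```text
shift [ -4.3  41.4 -58.9] turn -0.1 | now tip [ 0.4494 -0.2338  0.156 ] yaw -0.1 tilt [ 0.0181 -0.0073] j6 -37.4 F [-0.2 -0.1 -1.4] T [-0.019  0.022 -0.011] w 0.0253 t 24.25
shift [ -4.7  66.4 -58.8] turn -0.1 | now tip [ 0.4494 -0.2338  0.156 ] yaw -0.1 tilt [ 0.0181 -0.0073] j6 -37.4 F [-0.2 -0.1 -1.4] T [-0.019  0.022 -0.011] w 0.0253 t 24.25
shift [ -5.3  96.4 -58.5] turn -0.1 | now tip [ 0.4494 -0.2338  0.156 ] yaw -0.1 tilt [ 0.0181 -0.0073] j6 -37.4 F [-0.2 -0.1 -1.4] T [-0.019  0.022 -0.011] w 0.0253 t 24.25
shift [ -6.1 144.4 -58.2] turn -0.1 | now tip [ 0.4494 -0.2338  0.156 ] yaw -0.1 tilt [ 0.0181 -0.0073] j6 -37.4 F [-0.2 -0.1 -1.4] T [-0.019  0.022 -0.011] w 0.0253 t 24.25
```

Emit:
move_arm(plan=[15,-2,5,-20,0,15,-4,15,-40,0,15,-4.3,30,-59,0,15,-4.3,41,-59,0,15,-4.5,53,-59,0,15,-4.7,62,-59,0,15,-4.9,70,-59,0,15,-5,80,-59,0])

```text
t: 25.25
tool_pos: [0.4421, -0.2906, 0.3711]
tcp_rot: [-1.579, -0.014, -0.016]
wrist_force: [0.7, -0.4, -2.1]
width: 0.025
```

Run:
```python
from h import *
for z in (.045,.012,.0105): tipmove([.4458,-.293,z],0)
```

```text
shift [-1.  31.3  0.6] turn -0.0 | now tip [ 0.4462 -0.2934  0.0763] yaw -0.0 tilt [ 0.019 -0.008] j6 -42.9 F [ 0.7 -0.4 -2.1] T [0.002 0.01  0.025] w 0.025 t 25.25
shift [-1.7 64.3  0.9] turn -0.0 | now tip [ 0.4462 -0.2934  0.0763] yaw -0.0 tilt [ 0.019 -0.008] j6 -42.9 F [ 0.7 -0.4 -2.1] T [0.002 0.01  0.025] w 0.025 t 25.25
shift [-1.7 65.8  0.9] turn -0.0 | now tip [ 0.4462 -0.2934  0.0763] yaw -0.0 tilt [ 0.019 -0.008] j6 -42.9 F [ 0.7 -0.4 -2.1] T [0.002 0.01  0.025] w 0.025 t 25.25
```

Emit:
move_arm(plan=[15,-0.5,15,0.3,0,15,-1,32,0.6,0,15,-1.3,48,0.8,0,15,-1.7,60,0.9,0,15,-1.7,65,0.9,0,15,-1.7,65,0.9,0,60,-1.7,65,0.9,0,60,-1.7,65,0.9,0])

```text
t: 26.25
tool_pos: [0.4419, -0.2905, 0.3068]
tcp_rot: [-1.58, -0.015, -0.017]
wrist_force: [-0.6, 0.3, -0.9]
width: 0.0596
```

Run:
```python
from h import *
tipmove([.4458,-.293,.0105],0); snap('wrist','w18')
```

```text
shift [-0.7  1.5  0.6] turn -0.0 | now tip [ 0.4464 -0.2936  0.012 ] yaw -0.0 tilt [ 0.0203 -0.0092] j6 -42.9 F [-0.6  0.3 -0.9] T [ 0.056 -0.007 -0.032] w 0.0596 t 26.25
```

View pics/w18.png

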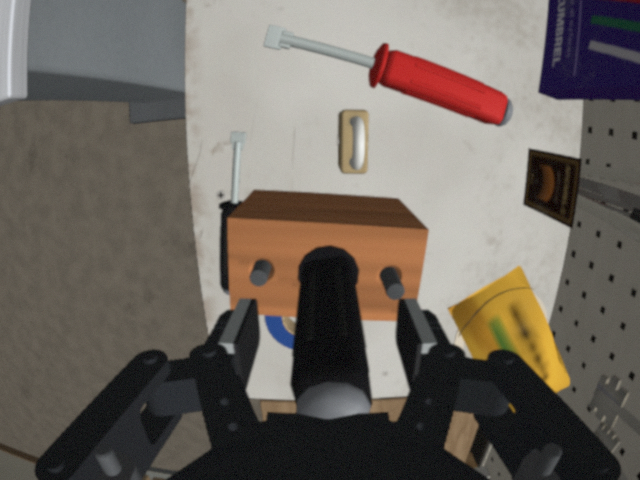

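Emit:
move_arm(plan=[70,0,-30,0,0,70,0,-80,0,0,70,0,-110,10,0,70,2,-113,65,0,70,4,-113,125,0,70,6,-113,185,0,70,8,-113,245,-1,70,10,-113,305,-2])

```text
t: 27.3
tool_pos: [0.4496, 0.0174, 0.4178]
tcp_rot: [-1.58, -0.044, 0.01]
wrist_force: [1.4, 0.1, -0.1]
width: 0.0698
```

Run:
```python
from h import *
p,R,o=tool();print(R[:,1]);c,im=snap('scene','s19'); shift([.4565,.043,.42],1.7)
crop('s19',220,480,180,400,'s19c',3)
```

```text
[ 0.0222 -0.0092 -0.9997]
shift mm [ 8.4 -2.3 19.2] turn 0.688772088890538 yaw0 2.39 p [0.449  0.0234 0.4176] rows 0.3375078854439393 j6 -10.5 F [-0.7  4.2 -0.2] T [ 0.157  0.11  -0.058] w 0.0701086778914611 t 27.35
```

View pics/s19c.png

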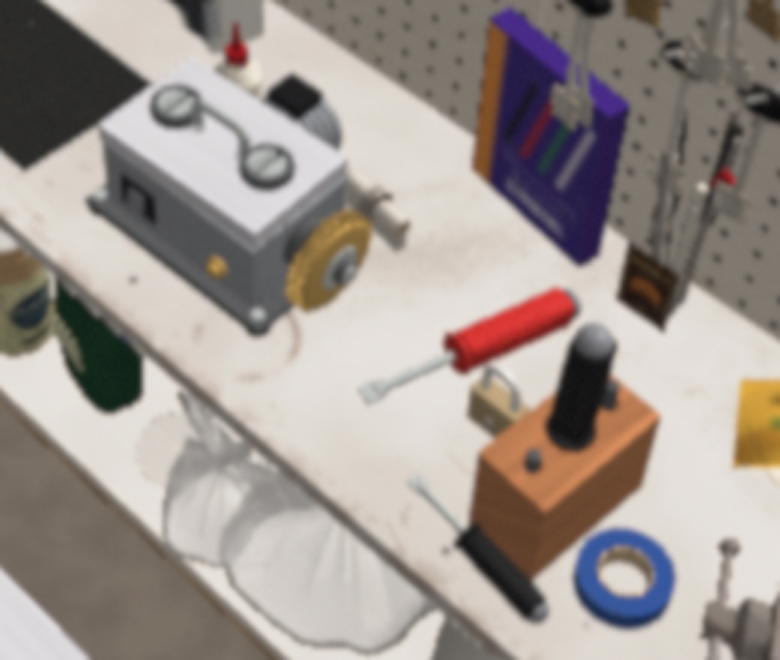

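Emit:
move_arm(plan=[60,8,0,19,0,60,8,0,19,0.7,60,8,0,19,0.7,60,8,0,19,0.7,60,8,0,19,0.7,60,8,0,19,0.7,60,8,0,19,0.7,60,8,0,19,0.7])

```text
t: 28.35
tool_pos: [0.4562, 0.0427, 0.4177]
tcp_rot: [-1.573, -0.04, 0.006]
wrist_force: [-0.3, 0.0, 0.8]
width: 0.0602
```

Run:
```python
from h import *
p,R,o=tool();print(R);c,im=snap('wrist','w20'); shift([.4565,.043,.42],1.7)
crop('w20',230,430,160,360,'w20c',3)
print('grasp axis px',proj(c,p+R[:,1]*.155),proj(c,p+R[:,1]*.294))
```

```text
[[ 0.9993  0.0214 -0.0293]
 [ 0.0293 -0.002   0.9996]
 [ 0.0213 -0.9998 -0.0026]]
shift mm [ 0.4 -2.3  0.2] turn -0.011382893013520912 yaw0 1.69 p [0.4562 0.0427 0.4177] rows 0.03760211135070669 j6 -7.2 F [-1.3 -0.1 -0. ] T [ 0.041 -0.003  0.052] w 0.060068958047815924 t 28.4
grasp axis px [328.8803 337.6419] [328.0073 234.2644]
```

View pics/w20.png

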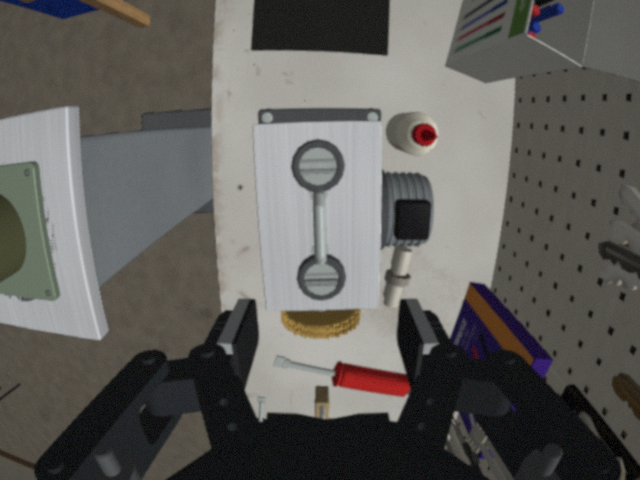

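View pics/w20c.png

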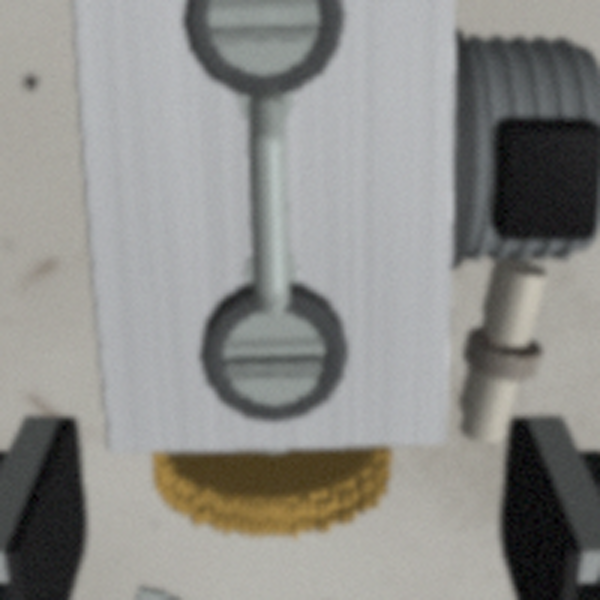

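Run:
```python
from h import *
c,im=load('w20'); f=lambda x,y:(230+x/3,160+y/3)
for n,uv,z in [('bar top end',f(268,110),.124),('bar bot end',f(273,298),.124),('bar mid',f(270.5,203),.124),('Rcollar',f(274.5,350),.108),('Lcollar',(318,165.5),.108)]: print(n,onz(c,uv,z))
mc=[onz(c,q,.004) for q in [(253,50),(388,53)]]; print(np.array(mc))
for q in [(254,123),(381,122),(378,305),(265,309)]: print(onz(c,q,.098))
```

```text
bar top end [0.4554 0.0701 0.124 ]
bar bot end [0.4578 0.0224 0.124 ]
bar mid [0.4566 0.0471 0.124 ]
Rcollar [0.4588 0.0012 0.108 ]
Lcollar [0.4539 0.0908 0.108 ]
[[0.3847 0.1992 0.004 ]
 [0.5214 0.1998 0.004 ]]
[0.4039 0.1223 0.098 ]
[0.5013 0.1255 0.098 ]
[ 0.5093 -0.0296  0.098 ]
[ 0.41   -0.0356  0.098 ]
```

Run:
```python
from h import *
shift([.4532,.0455,.30],2.5);shift([.4532,.0455,.280],2.5)
```

```text
shift mm [ -5.4 117.6   3.1] turn -0.811382893013521 yaw0 1.69 p [0.4562 0.0427 0.4177] rows 1.8841468602702907 j6 -7.2 F [-1.3 -0.1 -0. ] T [ 0.041 -0.003  0.052] w 0.060068958047815924 t 28.4
shift mm [ -5.8 137.6   3.2] turn -0.811382893013521 yaw0 1.69 p [0.4562 0.0427 0.4177] rows 2.2039858803212784 j6 -7.2 F [-1.3 -0.1 -0. ] T [ 0.041 -0.003  0.052] w 0.060068958047815924 t 28.4
```

Emit:
move_arm(plan=[50,-2,25,1,-0.8,50,-4,55,3,-0.8,45,-5,85,3,-0.8,45,-5.4,110,3,-0.8,40,-5.6,125,3,-0.8,40,-5.8,133,3,-0.8,40,-5.8,138,3,-0.8,40,-5.8,138,3,-0.8])

```text
t: 29.4
tool_pos: [0.4535, 0.0453, 0.2799]
tcp_rot: [-1.573, -0.051, 0.017]
wrist_force: [0.0, -0.4, 0.3]
width: 0.0401
```

Run:
```python
from h import *
shift([.4532,.0455,.280],2.5); c,im=snap('wrist','w21')
c,im=snap('scene','s21');  crop('s21',240,360,140,270,'s21c',5)
```

```text
shift mm [-0.3 -0.1  0.3] turn -0.013469459110738047 yaw0 2.49 p [0.4535 0.0453 0.2799] rows 0.006304744810905777 j6 -7.7 F [ 0.  -0.4  0.3] T [0.001 0.04  0.029] w 0.04013333496995721 t 29.4
```

View pics/w21.png

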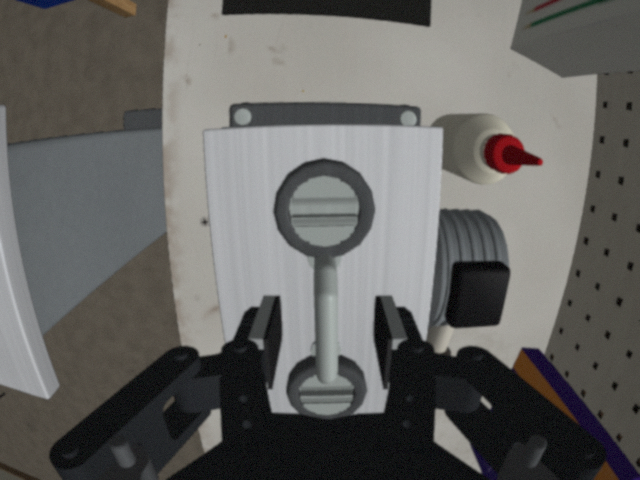

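View pics/s21c.png

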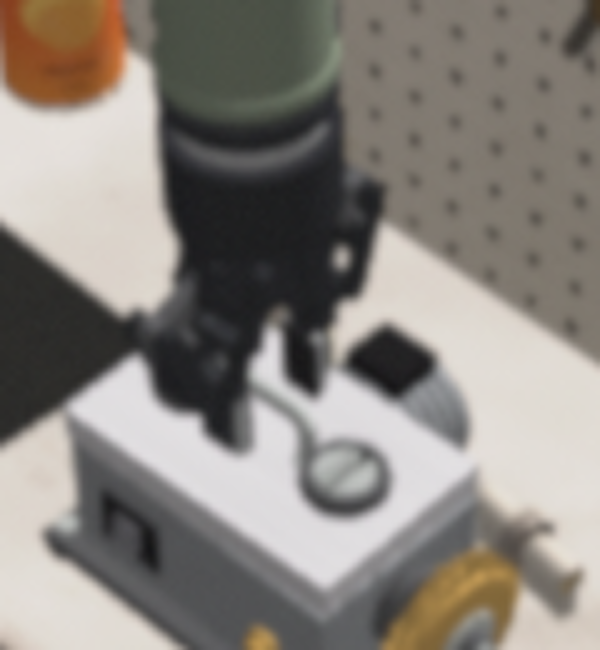

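Emit:
move_arm(plan=[4,0,0,0,0,4,0,0,0,0,4,0,0,0,0,4,0,0,0,0,4,0,0,0,0,4,0,-2,0,0,4,0,-5,0,0,4,0,-8,0,0], squeeze=80)

```text
t: 30.5
tool_pos: [0.4531, 0.0453, 0.2878]
tcp_rot: [-1.573, -0.051, 0.017]
wrist_force: [-0.1, -0.4, -5.1]
width: 0.006
```

Run:
```python
from h import *
shift([.4532,.0455,.38],2.5)
```

```text
shift mm [  2.1 -92.1  -0.1] turn -0.015371206845633978 yaw0 2.48 p [0.4531 0.0453 0.2878] rows 1.4746062543604568 j6 -7.7 F [-0.1 -0.4 -5.1] T [-0.016  0.061 -0.042] w 0.005959853016136585 t 30.5
```

Run:
```python
from h import *
c,im=snap('wrist','w22'); crop('w22',220,440,230,430,'w22c',3.5)
c,im=snap('scene','s22');  crop('s22',240,360,140,270,'s22c',5)
```

```text
(no output)
```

View pics/w22c.png

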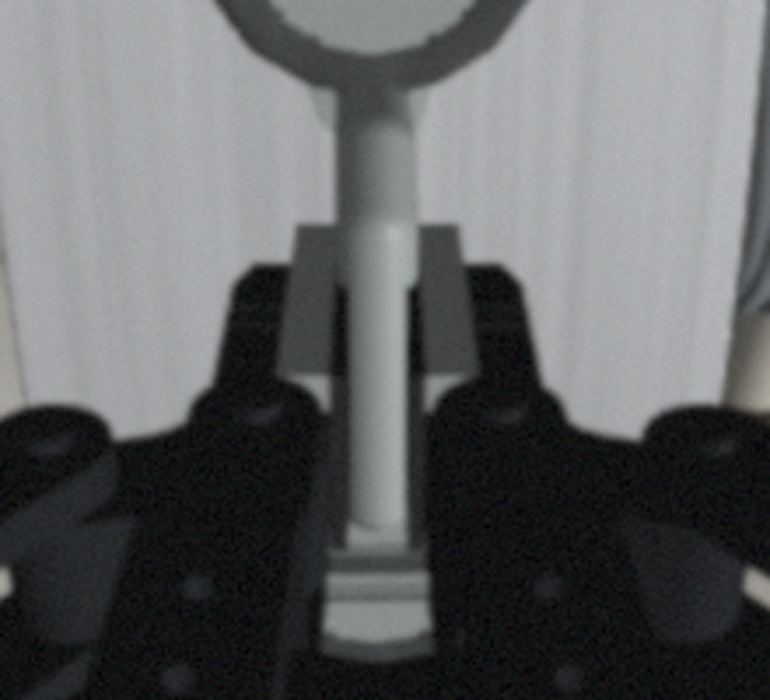

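View pics/s22c.png

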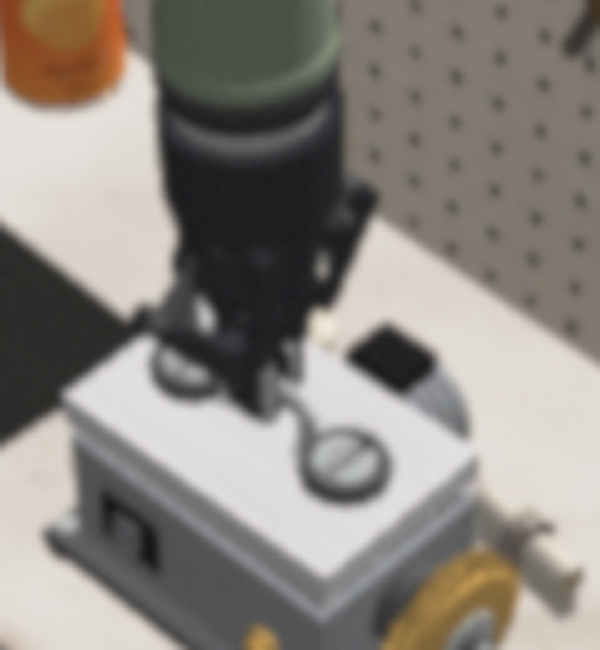

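Emit:
move_arm(plan=[4,0.1,-6,0,0,4,0.3,-14,0,0,4,0.5,-24,0,0,4,0.8,-35,0,0,4,1,-47,0,0,4,1.3,-60,0,0,4,1.5,-70,0,0,4,1.5,-75,0,0])

```text
t: 31.6
tool_pos: [0.4533, 0.0455, 0.3642]
tcp_rot: [-1.573, -0.052, 0.016]
wrist_force: [0.1, 0.3, -5.6]
width: 0.006
```

Run:
```python
from h import *
c,im=snap('wrist','w23'); shift([.4532,.18,.36],1)
c,im=snap('scene','s23'); crop('s23',150,330,130,270,'s23c',4.4)
```

```text
shift mm [  5.6   4.1 134.4] turn 1.4889151847628992 yaw0 2.49 p [0.4534 0.0455 0.3645] rows 2.1533916993414444 j6 -7.7 F [ 0.3 -0.2 -4.6] T [0.    0.024 0.016] w 0.006170928818546748 t 31.65
```

View pics/w23.png

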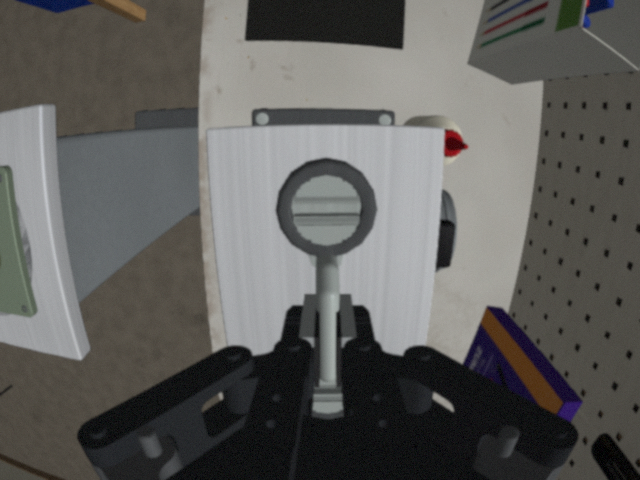

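View pics/s23c.png

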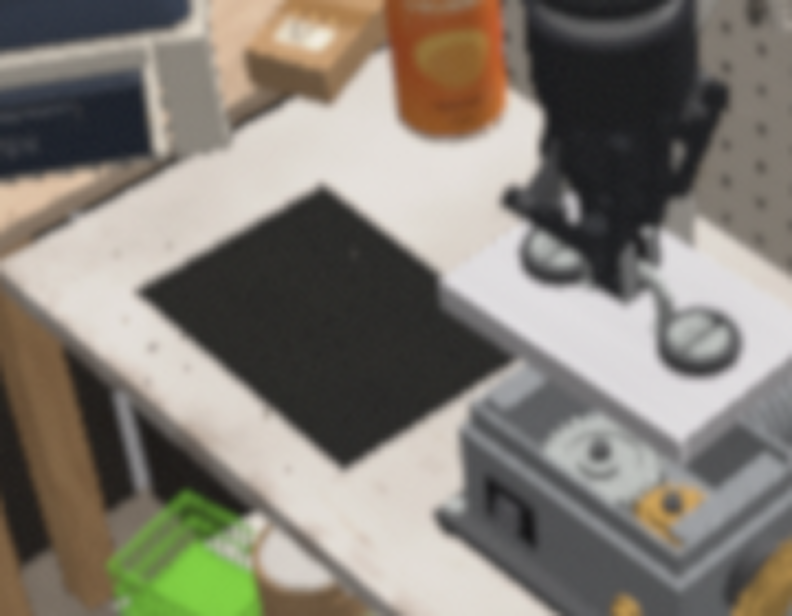

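Run:
```python
from h import *
c,im=load('s23'); f=lambda x,y:(150+x/4.4,130+y/4.4)
A,B,D=[onz(c,f(*q),.004) for q in [(322,186),(138,292),(345,468)]]
print(A,B,D,'ctr scene',(A+D)/2, np.linalg.norm(A-B),np.linalg.norm(B-D),np.degrees(np.arctan2(*(A-B)[1::-1])),np.degrees(np.arctan2(*(B-D)[1::-1])))
c,im=load('w23')
a,b=onz(c,(246.5,40.5),.004),onz(c,(404,48),.004); print('w23',a,b,np.linalg.norm(a-b),np.degrees(np.arctan2(*(b-a)[1::-1])))
c,im=load('w16')
a,b=onz(c,(259,97.5),.004),onz(c,(384,99.5),.004); print('w16',a,b,np.linalg.norm(a-b),np.degrees(np.arctan2(*(b-a)[1::-1])))
c,im=load('w7')
print([onz(c,q,.004) for q in [(65,132),(191,122),(196,231),(72,230)]])
im=im[100:260,40:220]; cv2.imwrite('pics/w7m.png',cv2.resize(np.clip(im.astype(float)*1.5,0,255).astype(np.uint8),None,fx=4,fy=3.7))
```

```text
[0.5205 0.3889 0.004 ] [0.3848 0.3895 0.004 ] [0.3826 0.1944 0.004 ] ctr scene [0.4516 0.2916 0.004 ] 0.1356519580548761 0.1951797278002749 -0.26776462880465973 89.35936873224477
w23 [0.384  0.1991 0.004 ] [0.5218 0.1986 0.004 ] 0.13786769414049768 -0.2066287209421444
w16 [0.3843 0.2009 0.004 ] [0.5211 0.1982 0.004 ] 0.13683345969428698 -1.132709204153512
[array([0.5255, 0.3913, 0.004 ]), array([0.519, 0.196, 0.004]), array([0.3831, 0.1978, 0.004 ]), array([0.3862, 0.3979, 0.004 ])]
```

View pics/w7m.png

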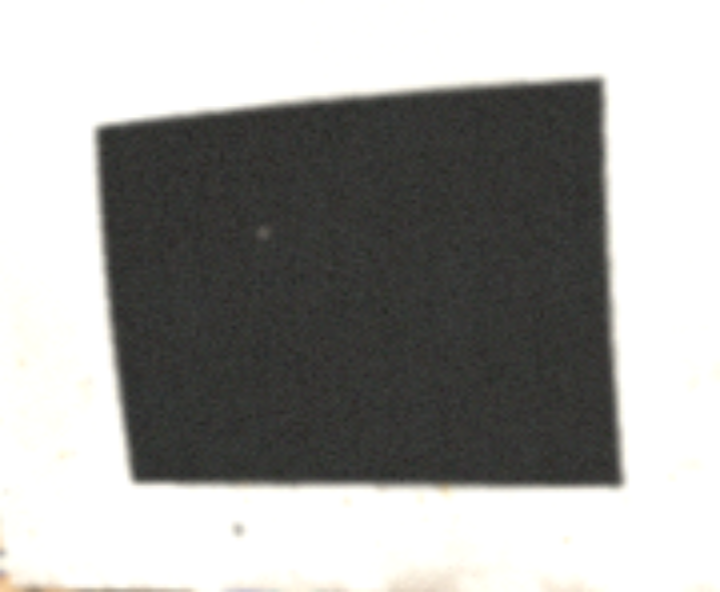

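Run:
```python
from h import *
c=cam('scene')
for q in [(276,182),(288,196),(308,190),(240,158),(263,155)]: print(q,onz(c,q,0))
shift([.4502,.2975,.36],0)
```

```text
(276, 182) [ 0.5981  0.2634 -0.    ]
(288, 196) [0.5837 0.2012 0.    ]
(308, 190) [0.6366 0.1813 0.    ]
(240, 158) [0.5941 0.408  0.    ]
(263, 155) [0.6482 0.3731 0.    ]
shift mm [  7.8   3.2 251.9] turn 2.4892961171085837 yaw0 2.49 p [0.4533 0.0455 0.3639] rows 4.032904199169709 j6 -7.7 F [-0.3 -0.1 -4.9] T [-0.004 -0.049  0.019] w 0.00634532437952744 t 31.7
```

Run:
```python
from h import *
crop('scene0',180,340,90,240,'s0b',4)
```

```text
(no output)
```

View pics/s0b.png

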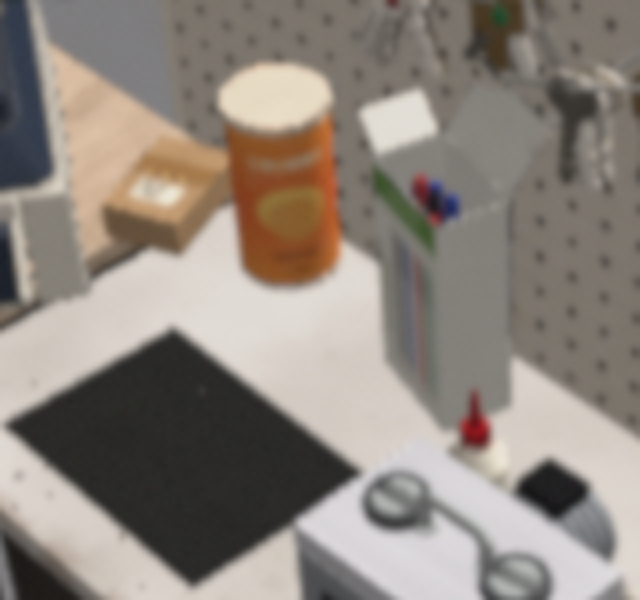

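Emit:
move_arm(plan=[4,0.5,0,20,0.2,4,1.5,0,55,0.6,4,3,1,95,1,4,4.2,1.5,135,1.4,4,5.5,2,175,1.8,4,6.6,2.5,212,2.2,4,7.5,3,240,2.5,4,7.8,3,252,2.5])

```text
t: 32.7
tool_pos: [0.4498, 0.2988, 0.3594]
tcp_rot: [-1.574, -0.018, -0.016]
wrist_force: [0.6, -0.6, -6.0]
width: 0.0063
```

Run:
```python
from h import *
shift([.4502,.2975,.225],0)
c,im=snap('wrist','w24')
c,im=snap('scene','s24'); crop('s24',150,330,100,240,'s24c',4.4)
```

```text
shift mm [ -2.5 134.3  -0.9] turn 0.10071787202247377 yaw0 0.1 p [0.4498 0.2988 0.3594] rows 2.1497403074616517 j6 24.7 F [ 0.6 -0.6 -6. ] T [-0.047 -0.001  0.003] w 0.0063149309628703215 t 32.7
```

View pics/w24.png

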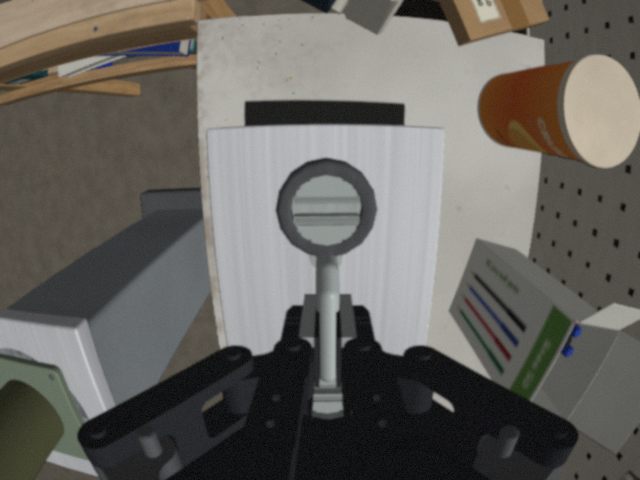

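View pics/s24c.png

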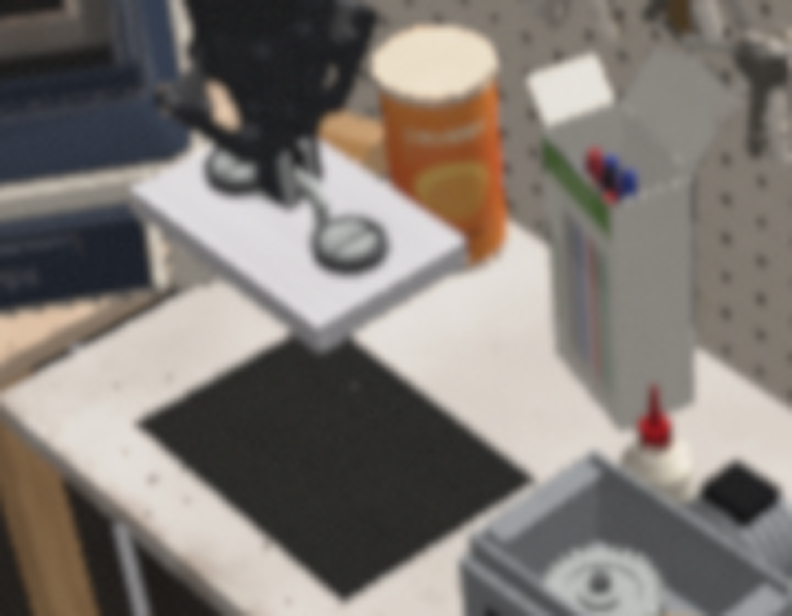

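Run:
```python
from h import *
c,im=load('w24')
a,b=onz(c,(245.5,101),.004),onz(c,(404.5,103.5),.004); print(a,b,np.linalg.norm(b-a))
z=.004+.018+.148-.004
z=.3594-.1999+.018
for q in [(208,128),(445,127)]: print(onz(c,q,z))
c,_=load('s24'); f=lambda x,y:(150+x/4.4,100+y/4.4)
P=[onz(c,f(*q),.004) for q in [(138,424),(345,600),(530,480)]]; print(P,'ctr',(P[0]+P[2])/2)
print('bar', onz(c,f(292,195),.3594-.155))
```

```text
[0.3864 0.3997 0.004 ] [0.5237 0.3978 0.004 ] 0.13728793396978894
[0.4044 0.3777 0.1775]
[0.5015 0.3783 0.1775]
[array([0.3848, 0.3895, 0.004 ]), array([0.3826, 0.1944, 0.004 ]), array([0.5167, 0.1936, 0.004 ])] ctr [0.4507 0.2916 0.004 ]
bar [0.4403 0.276  0.2044]
```

Run:
```python
from h import *
for z in (.30,.225,.212,.205): shift([.4508,.299,z],-0.2)
```

```text
shift mm [-0.5 59.6  1. ] turn 0.2815050055005124 yaw0 0.08 p [0.45   0.2982 0.3596] rows 0.9539657470439175 j6 24.6 F [ 0.3  0.  -5.6] T [-0.037  0.016 -0.001] w 0.006152174339912016 t 32.8
shift mm [ -2.1 134.6   1.2] turn 0.2815050055005124 yaw0 0.08 p [0.45   0.2982 0.3596] rows 2.153865209780905 j6 24.6 F [ 0.3  0.  -5.6] T [-0.037  0.016 -0.001] w 0.006152174339912016 t 32.8
shift mm [ -2.4 147.6   1.2] turn 0.2815050055005124 yaw0 0.08 p [0.45   0.2982 0.3596] rows 2.3618581715326603 j6 24.6 F [ 0.3  0.  -5.6] T [-0.037  0.016 -0.001] w 0.006152174339912016 t 32.8
shift mm [ -2.6 154.6   1.2] turn 0.2815050055005124 yaw0 0.08 p [0.45   0.2982 0.3596] rows 2.4738548719229554 j6 24.6 F [ 0.3  0.  -5.6] T [-0.037  0.016 -0.001] w 0.006152174339912016 t 32.8
```

Emit:
move_arm(plan=[4,0,20,0.5,0.2,4,-0.3,50,1,0.2,4,-1,80,1,0.2,4,-1.5,108,1,0.2,4,-2,128,1,0.2,4,-2.2,140,1,0.2,4,-2.4,147,1,0.2,4,-2.4,147,1,0.2])

```text
t: 33.8
tool_pos: [0.451, 0.2985, 0.2126]
tcp_rot: [-1.574, -0.015, -0.019]
wrist_force: [0.2, 0.2, -5.3]
width: 0.0064
```

Emit:
move_arm(plan=[4,0,1,0,0,4,0,2,0,0,4,0,3,0,0,4,0,4,0,0,4,0,5,0,0,4,0,6,0,0,4,0,7,0,0,4,0,7,0,0])

```text
t: 34.8
tool_pos: [0.4511, 0.2984, 0.2055]
tcp_rot: [-1.574, -0.015, -0.019]
wrist_force: [0.4, 0.2, -5.2]
width: 0.0059
```

Run:
```python
from h import *
shift([.4508,.299,.205],-0.2)
c,im=snap('scene','s25'); crop('s25',150,330,100,240,'s25c',4.4)
```

```text
shift mm [-0.3  0.5  0.6] turn 0.06072961175391342 yaw0 -0.14 p [0.4511 0.2984 0.2055] rows 0.012892235576016145 j6 25.1 F [ 0.4  0.2 -5.2] T [-0.013 -0.001 -0.034] w 0.005887356738406504 t 34.8
```

View pics/s25c.png

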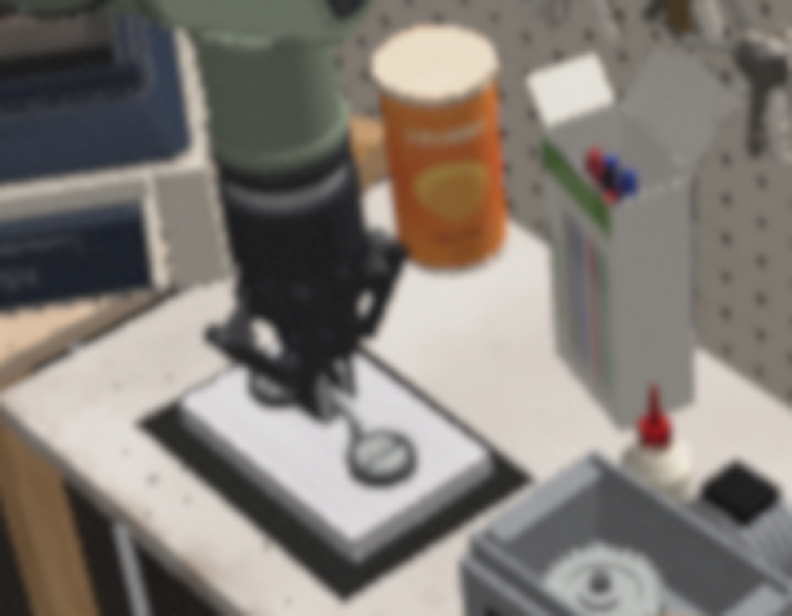

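Still carrying the full weight, about 1–2 mm above the mat. I'll lower slowly until the force drops.

Emit:
move_arm(plan=[4,0,0.4,0,0,4,0,0.8,0,0,4,0,1.2,0,0,4,0,1.5,0,0,4,0,1.8,0,0,4,0,2,0,0,4,0,2,0,0,4,0,2,0,0])

```text
t: 35.85
tool_pos: [0.4514, 0.2986, 0.205]
tcp_rot: [-1.574, -0.016, -0.019]
wrist_force: [-3.7, -2.0, 7.0]
width: 0.0059
```

Run:
```python
from h import *
shift([.4508,.299,.203],-0.2)
```

```text
shift mm [-0.6  1.9  0.5] turn 0.06994374491819705 yaw0 -0.13 p [0.4514 0.2986 0.205 ] rows 0.0333985032001479 j6 25.1 F [-3.7 -2.   7. ] T [-0.423  0.68   0.043] w 0.005942894117630125 t 35.85
```

Emit:
move_arm(plan=[4,0,0,0,0,4,0,0,0,0,10,0,0,0,0,15,0,0,0,0,25,0,0,0,0,40,0,0,0,0,40,0,0,0,0,40,0,0,0,0])

```text
t: 36.85
tool_pos: [0.4514, 0.2986, 0.205]
tcp_rot: [-1.574, -0.016, -0.019]
wrist_force: [-0.3, -0.3, -0.7]
width: 0.0403
```

Run:
```python
from h import *
shift([.4508,.299,.203],-0.2); c,im=snap('wrist','w26')
```

```text
shift mm [-0.6  1.9  0.4] turn 0.07024847881208246 yaw0 -0.13 p [0.4514 0.2986 0.205 ] rows 0.03352635659457984 j6 25.1 F [-0.3 -0.3 -0.7] T [ 0.051  0.011 -0.005] w 0.04028395421776614 t 36.85
```

View pics/w26.png

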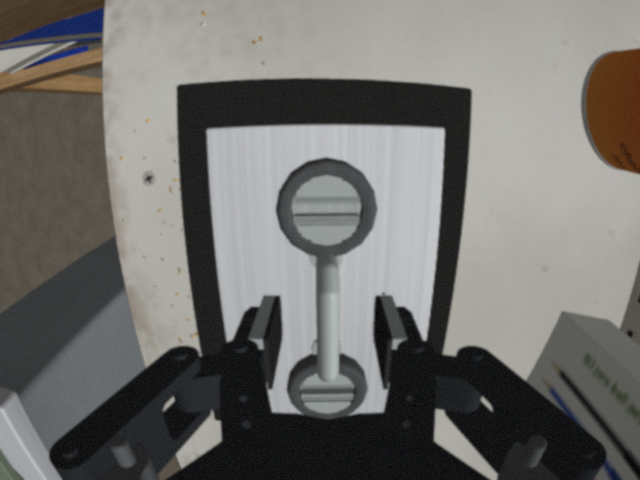

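Cover sits on the mat, centred by eye. Retreat straight up with the fingers open and check.

Emit:
move_arm(plan=[40,-0.3,-10,0,0,40,-0.5,-30,0,0,50,0.5,-60,0,0,50,1,-100,0,0,50,1.5,-140,0,0,50,2,-170,0,0,50,2,-180,0,0,50,2,-180,0,0])

```text
t: 37.9
tool_pos: [0.4493, 0.2991, 0.3854]
tcp_rot: [-1.573, -0.017, -0.02]
wrist_force: [-0.1, -0.3, -0.5]
width: 0.0498
```

Run:
```python
from h import *
shift([.4508,.299,.203],-0.2); c,im=snap('wrist','w27'); snap('scene','s27')
crop('s27',150,480,100,400,'s27c',2)
```

```text
shift mm [ -2.8 182.4   0.4] turn 0.07244660592812582 yaw0 -0.13 p [0.4493 0.2991 0.3854] rows 2.9189197259042494 j6 24.9 F [-0.1 -0.3 -0.5] T [0.021 0.007 0.027] w 0.049847813137419615 t 37.9
```

View pics/w27.png

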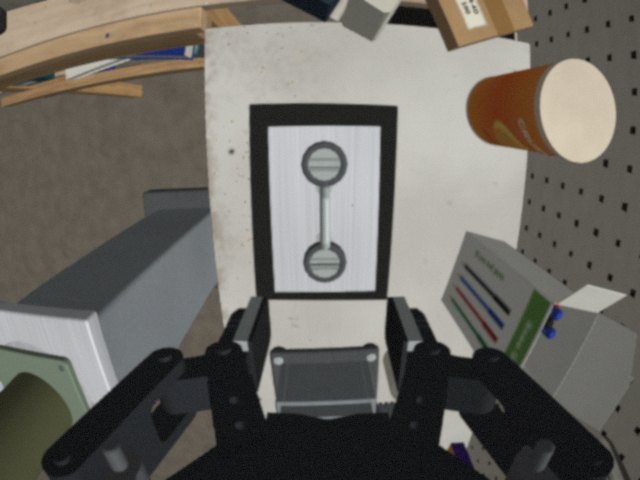

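View pics/s27c.png

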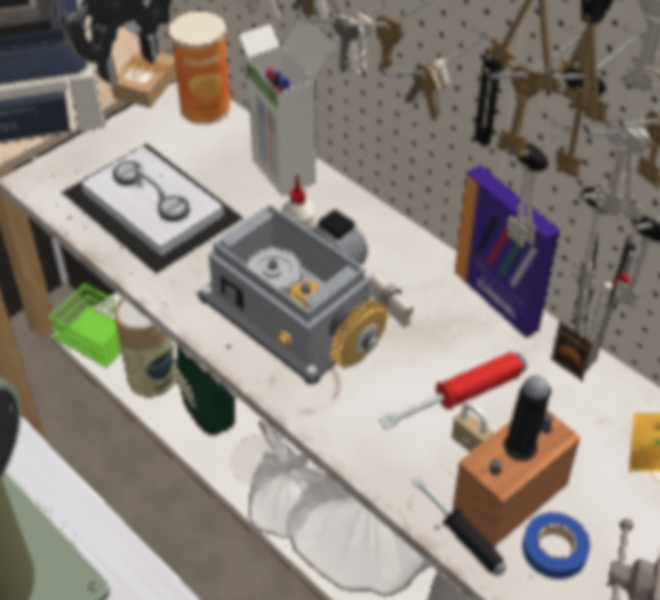

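Run:
```python
from h import *
c,im=load('w27')
C=np.array([onz(c,q,.022) for q in [(268,127),(382,126),(376,291),(275,292)]]); M=np.array([onz(c,q,.004) for q in [(250,104),(397,108),(387,298),(257,297)]])
print(C.round(4),C.mean(0),M.round(4),M.mean(0))
```

```text
[[0.4052 0.3767 0.022 ]
 [0.5059 0.3773 0.022 ]
 [0.5057 0.2178 0.022 ]
 [0.4054 0.218  0.022 ]] [0.4556 0.2974 0.022 ] [[0.3862 0.3991 0.004 ]
 [0.5231 0.3949 0.004 ]
 [0.5211 0.2005 0.004 ]
 [0.3834 0.2033 0.004 ]] [0.4534 0.2994 0.004 ]
```

```bash
python3 -c "
from station import job_done
print(job_done())"
```

```text
the job is handed in; nothing more can be done
None
```

The job is done and handed in at about 38 s, against the 72 s limit. I took the large black screwdriver from the block, turned both fasteners anticlockwise to their stops (right one first), stood the screwdriver back in its hole, and set the cover on the mat.

**Last checks**
- **Fasteners:** at the end of each turn the torque rose well above the 0.06 N m friction, to 0.32 N m on the right and 0.53 N m on the left. Pictures afterwards show both slots lying across the cover.
- **Screwdriver:** it stands upright in the block.
- **Cover:** the wrist camera puts it flat, right way up, and 2–3 mm from the middle of the mat. The gears are exposed and the gripper is clear.

**What went wrong or disagreed**
- **First grip:** I first caught the screwdriver handle across its corners, so I set it back in the hole and regripped it on the flats.
- **Left slot:** the blade first landed on the slot's bevel with about 12 N, so I shifted it 2.7 mm and it went in.
- **Cover contact:** the cover met the mat with about 12 N of press before I eased off and released it.
- **Cameras:** the top camera showed only grey all along. The scene camera read positions 4–7 mm off from the wrist camera, so I used the wrist camera.
- **Spare screwdrivers:** the red and the small black screwdrivers stood upright in the first picture and were lying on the bench by 2.3 s. The arm was well above and away from them, so I believe they fell on their own, and I left them where they lay.

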